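# Set up a beading place at the craft table

### The arm

A 6-joint arm with a two-finger parallel gripper is mounted at the origin on the work surface. World frame = base frame: x ahead of the robot, y to its left, z up, the work surface at z = 0. Lengths are in mm, angles in degrees, forces in N, time in s.
With the tool pointing down it reaches from about 350 to 850 mm from the base axis. Payload 8.1 kg.
Tool frame: the origin (TCP) lies on the mounting face of the last link; the fingertips stand 173 mm ahead of it and the grasp point (between the pads) lies 155 mm ahead of it; z points along the fingers, y is the direction in which the jaws open and shut (so a half turn about z gives the same grasp; the last joint's range is limited). The gripper opens to 85 mm and grips with 20 to 120 N. Pads are 22 mm wide; open, the fingers measure 114 mm over their backs; the gripper's body (76 mm by 85 mm) begins 54 mm behind the grasp point. The pads swing forward as they close: fully open they stand 13 mm farther back than shut.
Start: joints at [71.024, 7.471, 85.268, -0, 87.261, -4.893], TCP at [145.977, 581.977, 404.692] pointing down, gripper open.
Joint ranges: [-169.43, 169.43], [-51.17, 129.36], [1.28, 143.12], [-76.62, 256.62], [0, 156.53], [-152.29, 152.29]. Speed limits (degrees/s): [136.94, 136.94, 159.86, 180, 180, 180].

### API

Orientations are given as [roll, pitch, yaw] about the fixed x, y, z axes, in that order (R = Rz(yaw) Ry(pitch) Rx(roll)).
In Python, from bench import * gives the robot as it stands.
- The arm moves only by the shell command python3 -m jog 'ROWS' [FORCE]. ROWS is JSON, a list of rows, each an object of numbers: "tx", "ty", "tz": the shift along the tool's x, y, z as a fraction of full scale; "ax", "ay", "az": the turn, a rotation vector about the tool's x, y, z as a fraction of full scale; "hand": the opening, from 0 (shut) to 1 (fully open). A call has 1 to 5 rows; each row is the pose to reach, as a shift and turn from the pose commanded when the call began, along the tool's axes at that moment; what a row does not reach only later rows make up. Full scale, the value 1, is 150 mm for a shift and 45 degrees for a turn. A row lasts 1/12 s, in which the tool goes at most 41.7 mm and 7.16 degrees, less where a joint would pass 70% of its speed; a pose out of reach is approached as far as the arm can. A call with a number of a shift or a turn outside -1 to 1 is refused whole. A call with a gripper value outside its range is refused whole. The fingers move at their own pace and stop on an object; FORCE is the grip in N (left out, the last holds). Time passes only in rows, so rows that repeat a pose let the fingers close. It gives the time, the measured TCP pose, the force and the opening at its end, in the units of the state.
- sense(): the state, without advancing time (a new reading comes with each control period).
- snapshot(name): name is "scene" or "top" or "wrist"; returns a dict with "pixels" (400x640x3 uint8, red, green, blue), "z_map" (400x640 float32, mm along the optical axis (not along the pixel's ray), 0 where there is no reading), "intrinsics" (3x3 intrinsics, pixels), "R" (3x3) and "t" (3): a world point X has camera coordinates R X + t. Camera axes: x right, y down, z forward; pixel columns grow to the right and rows downward; lengths in mm; the calibration is good to about 2 mm. A picture is of the moment at which its call begins.
- hand_in(): hands the job in, once; it reports no verdict.
The state is a dict: "time": time; "joint_pos": joint angles; "qd": joint speeds; "joint_efforts": joint torques, N m; "tool_pos": TCP position; "tcp_rot": TCP orientation; "ft_force": force on the tool from outside, world axes, zero at the start; "wrist_torque": the same for the moment, N m; "finger_gap": finger opening in mm.
Only numpy, scipy, OpenCV 4.12 (cv2) and the standard library are available. Lean on these libraries where they do the work, as an engineer would, in place of code of your own. Each camera call takes 0.05 s, during which the arm holds its last target.

### The job

Get the beading place ready for the next guest: first put away in the open tool box every pair of pliers left lying on or beside the work mat and the pair lying across the stack of trays. Then take only the top tray off the stack and stand it in the middle of the mat, lying along the mat's longer side. Last, swing the magnifier round and level its head, so that the lens is centred over that tray; the other two trays stay stacked where they are, and leave the bowl, bottle and palette alone.

Things in the scene. Friction and masses are not known exactly. Their poses are not given: they have to be found in the camera images.
- tool_box: open white tool box, does not shift. Outside 205 (x) x 135 (y) x 60 mm high, walls and floor 6 mm. Origin: centre of the underside; x along the long side, z up
- mat: grey beading mat fixed to the table, 170 (x) x 220 (y) x 3 mm. Origin: centre of the underside; y along its longer side, z up
- mat_top (a point): centre of the mat's upper face, 3 mm above the table; axes as the mat
- tray_top: top one of three like white trays, 180 long (x) x 66 wide (y) x 39.5 mm high, 160 g. The upper 20 mm is an upright rim collar (wall 6 mm); the body below narrows to 166 x 52 and nests in the next tray, collar resting on collar: each tray is 20 mm above the next and lifts straight off; gripping below the collar takes the next tray too. Origin: underside centre; x along it, z up
- tray_mid: middle tray of the stack, same size and origin; stays in the stack
- tray_low: lowest tray of the stack, same size and origin, standing on the table; stays
- pliers_a: closed jewellery pliers, slim tapering jaws, two black grips, about 158 mm long, 46 wide over the grips, 13 thick, 110 g, lying flat. Origin: middle of the steel joint block (30 x 26 x 13), the place to grip, near the centre of mass; x to the jaw tips (the grips end 98 mm behind the origin), z out of the flat side. Starts on the work mat; may be absent.
- pliers_b: closed jewellery pliers, flat straight jaws, two black grips, about 146 mm long, 46 wide over the grips, 13 thick, 110 g, lying flat. Origin: middle of the steel joint block (30 x 26 x 13), the place to grip, near the centre of mass; x to the jaw tips (the grips end 98 mm behind the origin), z out of the flat side. Starts on the work mat; may be absent.
- pliers_c: closed jewellery pliers, short broad cutting jaws, two black grips, about 141 mm long, 46 wide over the grips, 13 thick, 110 g, lying flat. Origin: middle of the steel joint block (30 x 26 x 13), the place to grip, near the centre of mass; x to the jaw tips (the grips end 98 mm behind the origin), z out of the flat side. Starts on the work mat; may be absent.
- pliers_d: closed jewellery pliers, flat straight jaws, two black grips, about 146 mm long, 46 wide over the grips, 13 thick, 110 g, lying flat. Origin: middle of the steel joint block (30 x 26 x 13), the place to grip, near the centre of mass; x to the jaw tips (the grips end 98 mm behind the origin), z out of the flat side. Starts on the bare table beside the mat; may be absent.
- pliers_top: closed jewellery pliers, slim tapering jaws, two black grips, about 158 mm long, 46 wide over the grips, 13 thick, 110 g, lying flat. Origin: middle of the steel joint block (30 x 26 x 13), the place to grip, near the centre of mass; x to the jaw tips (the grips end 98 mm behind the origin), z out of the flat side. Starts lying across the open top tray of the stack, resting on the two long rims.
- magnifier: bench magnifier on a weighted white base (110 mm across, 22 mm high) that does not shift. Origin: centre of the base's underside; the steel post (18 mm thick, 247 mm high) stands on its z axis, and the arm swivels about that axis
- lens_swivel (a joint): angle (rad, -0.6 to 2.3) of the magnifier's arm about the post, growing anticlockwise seen from above; at 0 the arm points along the base's -x. The level arm is 220 mm above the table. Stiff: stays where it is left; about 1.5 N at the handle moves it
- lens_tilt (a joint): angle (rad, -0.6 to 1.1) of the lens head about the horizontal tilt hinge at the end of the arm: 0 is level, positive droops the far end downward. Stiff: stays where it is left; about 4 N at the handle moves it
- tilt_hinge (a point): middle of the tilt hinge, on the arm, 145 mm from the post's axis and 220 mm above the table; the hinge's axis is horizontal and square to the arm
- lens (a point): centre of the round lens (ring 110 mm across, 15 mm thick), 65 mm out from the tilt hinge, 210 mm from the post's axis when level; z is square to the lens, up when level
- lens_handle (a point): middle of the black handle roller at the far end of the lens head, 150 mm out from the tilt hinge (295 mm from the post's axis when level). The roller is 26 mm long and 20 mm thick, its axis parallel to the tilt hinge; pinched from above on its two flat ends it may turn between the fingers while the head tilts
- bowl: white stoneware bowl, 104 mm across, 42 mm high, beyond the mat. Origin: centre of the underside. Bystander
- gel_bottle: square black bottle with a brass-coloured cap, 36 x 36 x 103 mm high. Origin: centre of the underside. Bystander
- palette: white six-petal palette dish, 150 mm across, 12 mm high. Origin: centre of the underside. Bystander
Things that resemble listed ones, but are neither listed nor needed, are in the scene too. What is shaped like the pliers_b but yellow is not meant. Leave any yellow look-alike of the tool_box alone.

How it is judged (in metres and radians):
On the way, in this order (a step that is already met when the one before it is completed fails the run):
1. every pair of pliers lies in the tool box (x of pliers_a in the frame of tool_box between -0.092 and 0.092 m and y of pliers_a in the frame of tool_box between -0.06 and 0.06 m and z of pliers_a in the frame of tool_box between 0 and 0.052 m and linear speed of each of pliers_a, pliers_b, pliers_c, pliers_d, pliers_top below 0.03 m/s and x of pliers_b in the frame of tool_box between -0.092 and 0.092 m and y of pliers_b in the frame of tool_box between -0.06 and 0.06 m and z of pliers_b in the frame of tool_box between 0 and 0.052 m and x of pliers_c in the frame of tool_box between -0.092 and 0.092 m and y of pliers_c in the frame of tool_box between -0.06 and 0.06 m and z of pliers_c in the frame of tool_box between 0 and 0.052 m and x of pliers_d in the frame of tool_box between -0.092 and 0.092 m and y of pliers_d in the frame of tool_box between -0.06 and 0.06 m and z of pliers_d in the frame of tool_box between 0 and 0.052 m and x of pliers_top in the frame of tool_box between -0.092 and 0.092 m and y of pliers_top in the frame of tool_box between -0.06 and 0.06 m and z of pliers_top in the frame of tool_box between 0 and 0.052 m), for 0.2 s.
2. the top tray stands let go in the middle of the mat, along its longer side (horizontal distance between tray_top and mat_top below 0.03 m and z of tray_top in the frame of mat_top between -0.006 and 0.006 m and angle between tray_top's own z axis and vertical below 0.08 rad and angle between the x axis of tray_top and the y axis of mat, either way round below 0.22 rad and linear speed of tray_top below 0.02 m/s and contact force between tray_top and the fingers below 0.2 N), for 0.2 s.
At the end, for the whole second after the job is handed in: All pliers in the tool box, below its rim; the top tray upright on the mat within 30 mm of its middle and 0.22 rad of its longer side; lens level within 0.1 rad and within 30 mm of being over the tray's centre; the other trays stacked, shifted under 30 mm; all at rest (all of step 1 and all of step 2 and horizontal distance between lens and tray_top below 0.03 m and angle between lens's own z axis and vertical below 0.1 rad and velocity of joint lens_swivel between -0.03 and 0.03 rad/s and velocity of joint lens_tilt between -0.03 and 0.03 rad/s and distance of each of tray_low, tray_mid from where it was at the start of the episode below 0.03 m and angle between tray_mid's own z axis and vertical below 0.08 rad); the robot touches nothing.
It fails at once if the bowl, bottle or palette is shifted by more than 30 mm (distance of any of bowl, gel_bottle, palette from where it was at the start of the episode above 0.03 m).
Of pliers_a, pliers_b, pliers_c, pliers_d only 2 to 4 are there at a start; the rules pass over those that are not, and their reading is None.
At some moment in a run one of pliers_a, pliers_b, pliers_c, pliers_d may be knocked a few centimetres aside while the robot is not near it.
Once in a run the grip may slacken for a moment while it holds something.
It also fails if it takes over 210 s, if anything falls off the work surface, if the arm or the gripper's body presses on something with over 40 N, if the wrist force passes 120 N, or if a joint passes its speed limit or range.

## Working session

There is one attempt and no reset: what is moved stays moved. The work goes in short steps, Python scripts to look and compute and a shell command to move; the robot and the scene stay as the last step left them, time stands still between calls to the robot, and variables do not carry over. Pictures are saved under pics/ and viewed, and the job is handed in when it is done.

```bash
ls; mkdir -p pics; python3 - <<'E'
from bench import *
import cv2,pickle
print(sense())
for n in ("scene","top","wrist"):
    s=snapshot(n); cv2.imwrite(f"pics/{n}0.png",s["pixels"][:,:,::-1]); pickle.dump(s,open(f"{n}0.pkl","wb"))
    print(n,s["intrinsics"].tolist(),s["R"].round(3).tolist(),s["t"])
E
```

```text
pics
{'time': 0.0, 'joint_pos': array([ 7.10239429e+01,  7.51510259e+00,  8.53293124e+01, -4.47720775e-04,
        8.72599332e+01, -4.89181595e+00]), 'qd': array([-0.02223104,  0.05039969, -0.05042295,  0.09711482,  0.00805233,
       -0.07270612]), 'joint_efforts': array([-6.50436832e-04, -5.69412911e+01, -5.00537503e+01, -1.72397113e-04,
        1.49606791e-02, -5.88886550e-06]), 'tool_pos': array([145.90288448, 581.75871136, 403.64386552]), 'tcp_rot': array([-1.79895994e+02, -8.45270824e-03,  1.65915773e+02]), 'ft_force': array([ 0.37454799,  0.37113401, -0.65501685]), 'wrist_torque': array([ 0.00933225, -0.02682894, -0.07475991]), 'finger_gap': 85.28825390628045}
scene [[449.1478810547811, 0.0, 325.71756375942203], [0.0, 449.1478810547811, 200.92743978127268], [0.0, 0.0, 1.0]] [[-0.811, 0.585, 0.009], [0.479, 0.673, -0.563], [-0.336, -0.452, -0.826]] [ 339.1611719  -311.98823748 1621.76178142]
top [[421.9048578525012, 0.0, 316.3291988644775], [0.0, 421.9048578525012, 198.23167775387927], [0.0, 0.0, 1.0]] [[-0.048, -0.999, 0.004], [-0.977, 0.046, -0.207], [0.206, -0.014, -0.978]] [ 226.23394295  584.54472928 1185.40543127]
wrist [[328.72137338934783, 0.0, 316.4986460539723], [0.0, 328.72137338934783, 195.9747828007304], [0.0, 0.0, 1.0]] [[0.244, 0.97, -0.003], [0.925, -0.232, 0.299], [0.29, -0.076, -0.954]] [-598.34076511  -39.14325105  380.44452824]
```

View pics/top0.png

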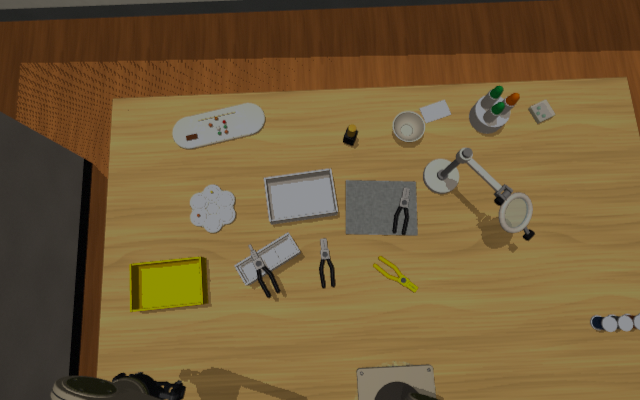

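View pics/scene0.png

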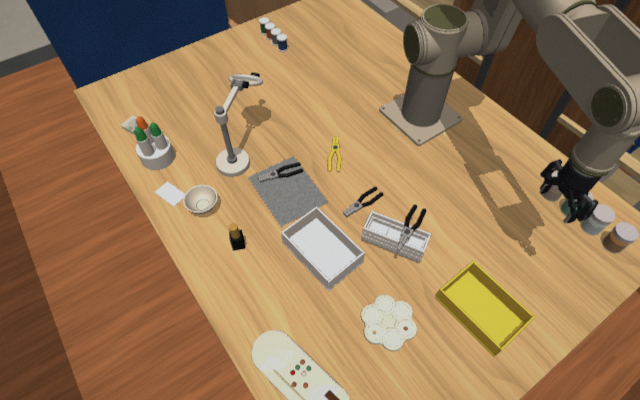

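View pics/wrist0.png

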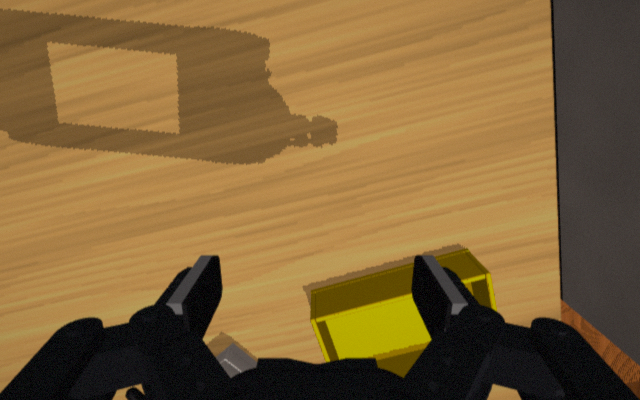

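The top view shows:
- The white tool box at (301,196).
- The tray stack at (268,260), with pliers across it at about (260,266).
- Pliers on the mat at (402,210), and pliers on the bare table at (325,262).
- The yellow look-alikes: pliers at (397,275) and a box at (168,284).
- The magnifier base at (441,177), lens at (515,212) and handle at (528,235).

The black-grip pliers and the white box fit the description. I'll enlarge the picture to confirm.

```bash
cat > h.py <<'E'
from bench import *
import cv2,pickle,numpy as np
def px2w(s,u,v,z=None):
    K=s["intrinsics"];R=s["R"];t=s["t"]
    r=np.array([(u-K[0,2])/K[0,0],(v-K[1,2])/K[1,1],1.0])
    if z is None:
        d=s["z_map"][int(round(v)),int(round(u))]
        return R.T@(r*d-t)
    o=-R.T@t; d=R.T@r
    return o+d*(z-o[2])/d[2]
def w2px(s,X):
    c=s["R"]@np.asarray(X,float)+s["t"]; p=s["intrinsics"]@c; return p[:2]/p[2]
def cloud(s):
    K=s["intrinsics"];z=s["z_map"];v,u=np.mgrid[:400,:640]
    c=np.stack([(u-K[0,2])/K[0,0]*z,(v-K[1,2])/K[1,1]*z,z],-1)
    return (c-s["t"])@s["R"]
def crop(s,u0,v0,u1,v1,k,name):
    im=cv2.resize(s["pixels"][v0:v1,u0:u1,::-1],None,fx=k,fy=k,interpolation=cv2.INTER_CUBIC)
    cv2.imwrite(name,im)
E
python3 - <<'E'
from h import *
s=pickle.load(open("top0.pkl","rb"))
crop(s,225,140,425,310,3.5,"pics/c1.png"); crop(s,400,130,560,250,4.5,"pics/c2.png")
W=cloud(s)
for n,u,v in [("tablefree",450,320),("boxfloor",301,196),("mat",370,205),("traytop",285,255),("ptop",259,263),("pm",404,208),("pt",324,256),("base",441,180),("post",465,155),("lens",515,212),("handle",528,235),("hinge",503,193)]:
    print(n,W[v,u].round(1))
E
```

```text
tablefree [ 225.4 -175.6    0.4]
boxfloor [614.6 244.6   9.4]
mat [577.7  33.3   2.8]
traytop [433.8 297.4  42.4]
ptop [411.2 367.2  91.7]
pm [560.9 -67.6  17. ]
pt [427.8 183.2  10.8]
base [ 642.6 -189.    19.9]
post [ 649.9 -183.9  249. ]
lens [ 505.6 -318.1  192.6]
handle [ 448.  -365.1  149.6]
hinge [ 551.3 -278.8  224.4]
```

View pics/c1.png

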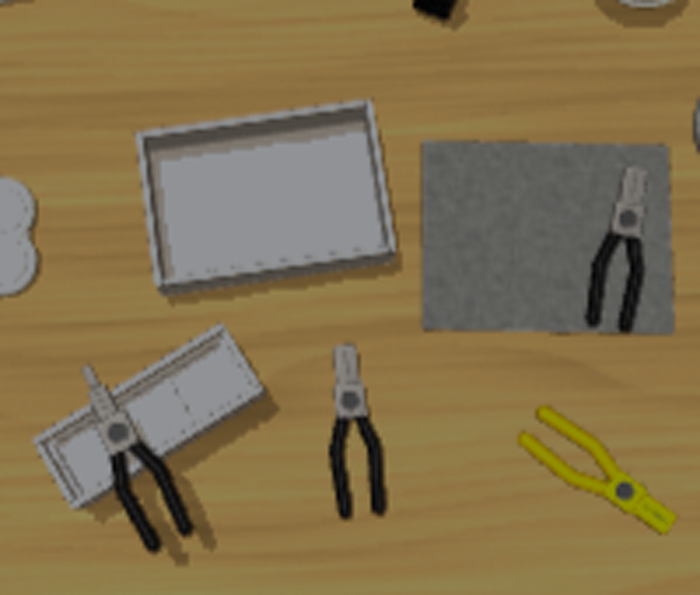

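View pics/c2.png

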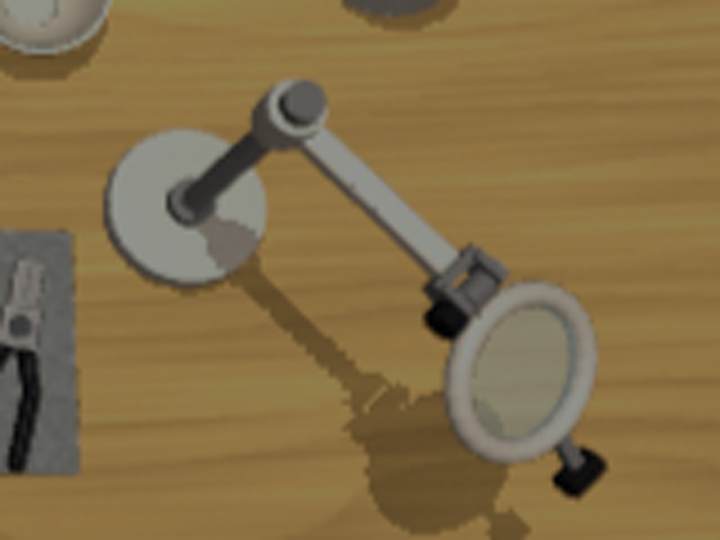

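Two pairs have flat jaws: one on the mat (404,202), which is b, and one on the table (325,254), which is d. The slim pair across the stack (259,263) is pliers_top. The yellow pair (403,280) and the yellow box are not meant. Next I'll work out the poses.

```bash
cat >> h.py <<'E'
def rect(W,m):
    p=W[m][:,:2].astype(np.float32); (c,wh,a)=cv2.minAreaRect(p); return np.round(c,1),np.round(wh,1),round(a,1),len(p)
E
python3 - <<'E'
from h import *
s=pickle.load(open("top0.pkl","rb"));W=cloud(s)
v,u=np.mgrid[:400,:640]
def box(a,b,c,d): return (u>=a)&(u<c)&(v>=b)&(v<d)
px=s["pixels"].astype(int)
print("box rim",rect(W,box(255,160,345,230)&(W[...,2]>54)&(W[...,2]<66)))
g=(px.max(-1)-px.min(-1)<12)&(px.max(-1)<135)&(px.max(-1)>60)&box(340,175,422,240)&(abs(W[...,2]-3)<5)
print("mat",rect(W,g))
# tray rim without pliers
m=box(228,225,308,292)&(W[...,2]>74)&(W[...,2]<84)&(px.max(-1)>100)
print("tray rim",rect(W,m)); 
for n,o,t,gr,z in [("b",(628,218),(634,168),(609,326),16),("d",(350,400),(344,346),(362,513),13),("top",(118,432),(87,368),(170,540),92.5)]:
    f=lambda q:px2w(s,q[0]/3.5+225,q[1]/3.5+140,z)
    O,T,G=f(o),f(t),f(gr);d=T-G
    print(n,O.round(1),"tip",T.round(1),"grip",G.round(1),np.degrees(np.arctan2(d[1],d[0])).round(1),np.linalg.norm(d).round(1),np.linalg.norm(T-O).round(1))
# corners by hand
for n,cs,z in [("box",[(137,132),(371,100),(397,255),(159,290)],60),("mat",[(423,141),(667,146),(673,331),(422,329)],3),("tray",[(35,441),(222,325),(266,390),(77,508)],79.5)]:
    p=np.array([px2w(s,a/3.5+225,b/3.5+140,z)[:2] for a,b in cs]); print(n,p.mean(0).round(1),p.round(0).tolist(),[np.linalg.norm(p[i]-p[i-1]).round(0) for i in range(4)])
E
```

```text
box rim (array([608.9, 245.3]), array([136.3, 204.7]), 5.8, 434)
mat (array([ 5.701e+02, -1.000e-01]), array([216.1, 167.5]), 86.5, 2961)
tray rim (array([424.7, 346.4]), array([ 65.6, 179.7]), 29.5, 281)
b [578.7 -70.7  16. ] tip [623.2 -80.1  16. ] grip [485.  -45.8  16. ] -13.9 142.4 45.5
d [432.6 180.   13. ] tip [478.9 182.8  13. ] grip [337.9 174.9  13. ] 3.2 141.2 46.4
top [410.  367.9  92.5] tip [462.  391.8  92.5] grip [324.3 328.8  92.5] 24.6 151.4 57.2
box [605.9 243.1] [[664.0, 351.0], [683.0, 150.0], [548.0, 136.0], [528.0, 336.0]] [np.float64(138.0), np.float64(202.0), np.float64(136.0), np.float64(201.0)]
mat [ 5.689e+02 -3.000e-01] [[660.0, 103.0], [645.0, -114.0], [480.0, -104.0], [492.0, 114.0]] [np.float64(168.0), np.float64(218.0), np.float64(166.0), np.float64(218.0)]
tray [422.9 343. ] [[407.0, 436.0], [493.0, 283.0], [439.0, 249.0], [353.0, 403.0]] [np.float64(64.0), np.float64(176.0), np.float64(64.0), np.float64(176.0)]
```

Fitted sizes match the given ones: box 136×205, mat 168×216, tray rim 66×180. Next comes a planner that only prints the numbers to type.

```bash
cat > plan.py <<'E'
import sys
from h import *
from scipy.spatial.transform import Rotation as Ro
x,y,z,yaw=map(float,sys.argv[1:5])
s=sense();R=Ro.from_euler('xyz',s["tcp_rot"],degrees=True)
T=Ro.from_euler('xyz',[180,0,yaw],degrees=True)
d=np.array([x,y,z])-s["tool_pos"]; dt=R.inv().apply(d)/150; r=np.degrees((R.inv()*T).as_rotvec())/45
print("t",dt.round(3),"a",r.round(3),"|mm|",np.linalg.norm(d).round(1),"j",s["joint_pos"].round(0),"gap",s["finger_gap"].round(1),"t=",s["time"])
E
python3 plan.py 432.6 180 290 183.2
```

```text
Traceback (most recent call last):
  File "plan.py", line 8, in <module>
    print("t",dt.round(3),"a",r.round(3),"|mm|",np.linalg.norm(d).round(1),"j",s["joint_pos"].round(0),"gap",s["finger_gap"].round(1),"t=",s["time"])
                                                                                                             ^^^^^^^^^^^^^^^^^^^^^
AttributeError: 'float' object has no attribute 'round'
```

```bash
sed -i 's/s\["finger_gap"\].round(1)/round(s["finger_gap"],1)/' plan.py
python3 plan.py 432.6 180 290 183.2
```

```text
t [-2.506 -2.132  0.762] a [-0.002 -0.    -0.384] |mm| 506.6 j [71.  8. 85.  0. 87. -5.] gap 85.6 t= 0.15
```

```bash
python3 -m jog '[{"tx":-0.835,"ty":-0.71,"tz":0.1},{"tx":-0.835,"ty":-0.71,"tz":0.1},{"tx":-0.835,"ty":-0.71,"tz":0.1},{"tx":-0.835,"ty":-0.71,"tz":0.1},{"tx":-0.835,"ty":-0.71,"tz":0.1}]' 30
python3 -m jog '[{"tx":-0.835,"ty":-0.71,"tz":0.1},{"tx":-0.835,"ty":-0.71,"tz":0.1},{"tx":-0.835,"ty":-0.71,"tz":0.1},{"tx":-0.835,"ty":-0.71,"tz":0.1},{"tx":-0.835,"ty":-0.71,"tz":0.1}]'
python3 plan.py 432.6 180 290 183.2
```

```text
t [-2.506 -2.132  0.762] a [-0.002 -0.    -0.384] |mm| 506.6 j [71.  8. 85.  0. 87. -5.] gap 85.6 t= 0.15invalid input at $[0]: expected keys tx, ty, tz, ax, ay, az, hand
invalid input at $[0]: expected keys tx, ty, tz, ax, ay, az, hand
```

```bash
python3 -m jog '[{"tx":-0.3,"ty":-0.25,"tz":0,"ax":0,"ay":0,"az":0,"hand":1},{"tx":-0.835,"ty":-0.71,"tz":0.1,"ax":0,"ay":0,"az":0,"hand":1},{"tx":-0.835,"ty":-0.71,"tz":0.1,"ax":0,"ay":0,"az":0,"hand":1},{"tx":-0.835,"ty":-0.71,"tz":0.1,"ax":0,"ay":0,"az":0,"hand":1},{"tx":-0.835,"ty":-0.71,"tz":0.1,"ax":0,"ay":0,"az":0,"hand":1}]' 30
python3 plan.py 432.6 180 290 183.2
```

```text
time: 0.57
tool_pos: [244.4, 443.6, 387.8]
tcp_rot: [-179.7, 0.1, 165.7]
ft_force: [-0.1, 0.4, -0.1]
finger_gap: 85.1
t [-1.649 -1.39   0.66 ] a [-0.006  0.001 -0.389] |mm| 338.3 j [ 55.  -7. 101.  -0.  86. -20.] gap 85.1 t= 0.5667
```

```bash
python3 -m jog '[{"tx":-0.835,"ty":-0.71,"tz":0.1,"ax":0,"ay":0,"az":0,"hand":1},{"tx":-0.835,"ty":-0.71,"tz":0.1,"ax":0,"ay":0,"az":0,"hand":1},{"tx":-0.835,"ty":-0.71,"tz":0.1,"ax":0,"ay":0,"az":0,"hand":1},{"tx":-0.835,"ty":-0.71,"tz":0.1,"ax":0,"ay":0,"az":0,"hand":1},{"tx":-0.835,"ty":-0.71,"tz":0.1,"ax":0,"ay":0,"az":0,"hand":1}]' 30
python3 plan.py 432.6 180 290 183.2
```

```text
time: 0.98
tool_pos: [340.1, 309.6, 373.7]
tcp_rot: [-179.8, 0.1, 165.6]
ft_force: [0.5, -0.6, -0.3]
finger_gap: 85.6
t [-0.811 -0.682  0.561] a [-0.004  0.001 -0.391] |mm| 179.9 j [ 36. -14. 109.  -0.  85. -40.] gap 85.6 t= 0.9833
```

```bash
python3 -m jog '[{"tx":-0.4,"ty":-0.34,"tz":0.28,"ax":0,"ay":0,"az":-0.39,"hand":1},{"tx":-0.811,"ty":-0.682,"tz":0.56,"ax":0,"ay":0,"az":-0.39,"hand":1},{"tx":-0.811,"ty":-0.682,"tz":0.56,"ax":0,"ay":0,"az":-0.39,"hand":1},{"tx":-0.811,"ty":-0.682,"tz":0.56,"ax":0,"ay":0,"az":-0.39,"hand":1},{"tx":-0.811,"ty":-0.682,"tz":0.56,"ax":0,"ay":0,"az":-0.39,"hand":1}]' 30
python3 - <<'E'
from h import *
s=snapshot("wrist");cv2.imwrite("pics/w1.png",s["pixels"][:,:,::-1]);pickle.dump(s,open("w1.pkl","wb"))
for X in [(432.6,180,13),(478.9,182.8,13)]: print(w2px(s,X).round(0))
E
python3 plan.py 432.6 180 290 183.2
```

```text
time: 1.4
tool_pos: [430.9, 182.7, 288.3]
tcp_rot: [-179.9, -0.1, -176.6]
ft_force: [0.0, 0.6, -0.7]
finger_gap: 85.2
[315. 198.]
[315. 251.]
t [-0.007 -0.009 -0.021] a [-0.004 -0.004  0.003] |mm| 3.6 j [ 17.  -8. 113.  -0.  75. -77.] gap 85.4 t= 1.45
```

View pics/w1.png

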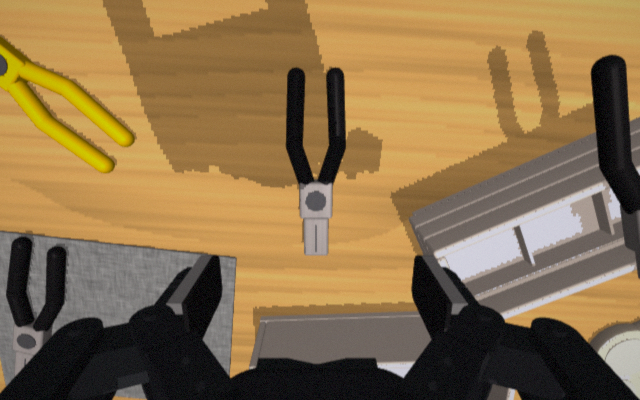

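The wrist view has the rivet at (315,200), against a predicted (315,198), so I'm going down with a narrower opening.

```bash
python3 plan.py 433 180 174.5 183.2; python3 -m jog '[{"tx":-0.01,"ty":-0.01,"tz":0.2,"ax":0,"ay":0,"az":0,"hand":0.65},{"tx":-0.01,"ty":-0.01,"tz":0.4,"ax":0,"ay":0,"az":0,"hand":0.65},{"tx":-0.01,"ty":-0.01,"tz":0.55,"ax":0,"ay":0,"az":0,"hand":0.65},{"tx":-0.01,"ty":-0.01,"tz":0.55,"ax":0,"ay":0,"az":0,"hand":0.65},{"tx":-0.01,"ty":-0.01,"tz":0.55,"ax":0,"ay":0,"az":0,"hand":0.65}]';python3 plan.py 433 180 174.5 183.2
```

```text
t [-0.013 -0.006  0.749] a [-0.004 -0.004  0.003] |mm| 112.4 j [ 17.  -8. 113.  -0.  75. -77.] gap 85.4 t= 1.45
time: 1.87
tool_pos: [430.9, 184.0, 207.1]
tcp_rot: [-179.9, -0.2, -176.5]
ft_force: [-0.1, 0.0, -0.0]
finger_gap: 55.4
t [-0.013 -0.027  0.218] a [-0.001 -0.005  0.006] |mm| 33.0 j [ 17.  -2. 116.  -0.  65. -77.] gap 55.4 t= 1.8667
```

```bash
python3 -m jog '[{"tx":-0.01,"ty":-0.025,"tz":0.1,"ax":0,"ay":0,"az":0,"hand":0.65},{"tx":-0.01,"ty":-0.025,"tz":0.21,"ax":0,"ay":0,"az":0,"hand":0.65},{"tx":-0.01,"ty":-0.025,"tz":0.21,"ax":0,"ay":0,"az":0,"hand":0.65},{"tx":-0.01,"ty":-0.025,"tz":0.21,"ax":0,"ay":0,"az":0,"hand":0.65}]';python3 plan.py 433 180 174.5 183.2;python3 -m jog '[{"tx":0,"ty":0,"tz":0,"ax":0,"ay":0,"az":0,"hand":0.65},{"tx":0,"ty":0,"tz":0,"ax":0,"ay":0,"az":0,"hand":0.65}]';python3 plan.py 433 180 174.5 183.2
```

```text
time: 2.2
tool_pos: [433.9, 180.8, 177.9]
tcp_rot: [180.0, 0.0, -176.5]
ft_force: [-0.5, 0.8, 0.4]
finger_gap: 55.7
t [ 0.006 -0.005  0.023] a [0.    0.    0.006] |mm| 3.6 j [ 16.   2. 117.   0.  62. -77.] gap 55.7 t= 2.2
time: 2.37
tool_pos: [434.4, 181.0, 178.6]
tcp_rot: [180.0, 0.2, -176.5]
ft_force: [0.5, -0.5, 0.1]
finger_gap: 55.6
t [ 0.01  -0.006  0.027] a [0.001 0.003 0.006] |mm| 4.4 j [ 16.   1. 117.   0.  61. -77.] gap 55.6 t= 2.3667
```

```bash
python3 -m jog '[{"tx":0,"ty":0,"tz":0.022,"ax":0,"ay":0,"az":0,"hand":0.5},{"tx":0,"ty":0,"tz":0.022,"ax":0,"ay":0,"az":0,"hand":0.2},{"tx":0,"ty":0,"tz":0.022,"ax":0,"ay":0,"az":0,"hand":0.1},{"tx":0,"ty":0,"tz":0.022,"ax":0,"ay":0,"az":0,"hand":0.1},{"tx":0,"ty":0,"tz":0.022,"ax":0,"ay":0,"az":0,"hand":0.1}]' 50;
python3 -m jog '[{"tx":0,"ty":0,"tz":0,"ax":0,"ay":0,"az":0,"hand":0.1},{"tx":0,"ty":0,"tz":0,"ax":0,"ay":0,"az":0,"hand":0.1},{"tx":0,"ty":0,"tz":0,"ax":0,"ay":0,"az":0,"hand":0.1},{"tx":0,"ty":0,"tz":0,"ax":0,"ay":0,"az":0,"hand":0.1}]'
python3 -m jog '[{"tx":0,"ty":0,"tz":-0.2,"ax":0,"ay":0,"az":0,"hand":0.1},{"tx":0,"ty":0,"tz":-0.4,"ax":0,"ay":0,"az":0,"hand":0.1},{"tx":0,"ty":0,"tz":-0.6,"ax":0,"ay":0,"az":0,"hand":0.1},{"tx":0,"ty":0,"tz":-0.6,"ax":0,"ay":0,"az":0,"hand":0.1},{"tx":0,"ty":0,"tz":-0.6,"ax":0,"ay":0,"az":0,"hand":0.1}]'
python3 - <<'E'
from h import *
s=snapshot("wrist");cv2.imwrite("pics/w2.png",s["pixels"][:,:,::-1])
E
```

```text
time: 2.78
tool_pos: [433.8, 180.7, 173.9]
tcp_rot: [180.0, 0.0, -176.5]
ft_force: [-0.4, 0.7, 5.4]
finger_gap: 24.5
time: 3.12
tool_pos: [433.8, 180.7, 173.9]
tcp_rot: [180.0, 0.0, -176.5]
ft_force: [-1.4, 0.2, 5.5]
finger_gap: 24.5
time: 3.53
tool_pos: [434.4, 180.8, 265.3]
tcp_rot: [179.9, 0.2, -176.5]
ft_force: [-1.0, 0.2, -1.8]
finger_gap: 24.4
```

View pics/w2.png

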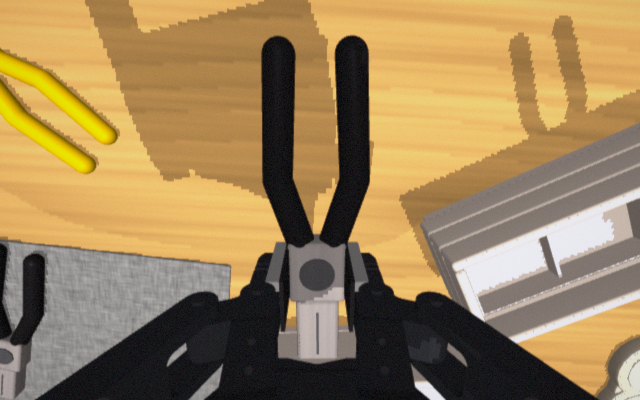

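The pliers are held, with the joint at (317,272) between the pads. I'm carrying them to lane 1 of the box.

```bash
python3 plan.py 583.4 218.5 285 95.6;
python3 -m jog '[{"tx":-0.2,"ty":0.05,"tz":-0.1,"ax":0,"ay":0,"az":0.15,"hand":0.1},{"tx":-0.4,"ty":0.1,"tz":-0.1,"ax":0,"ay":0,"az":0.3,"hand":0.1},{"tx":-0.6,"ty":0.15,"tz":-0.1,"ax":0,"ay":0,"az":0.45,"hand":0.1},{"tx":-0.8,"ty":0.2,"tz":-0.1,"ax":0,"ay":0,"az":0.6,"hand":0.1},{"tx":-0.9,"ty":0.2,"tz":-0.1,"ax":0,"ay":0,"az":0.75,"hand":0.1}]'; python3 plan.py 583.4 218.5 285 95.6;
```

```text
t [-1.012  0.192 -0.142] a [1.000e-03 1.000e-03 1.953e+00] |mm| 156.0 j [ 16.  -6. 114.  -0.  72. -77.] gap 24.8 t= 3.5833
time: 4.0
tool_pos: [568.0, 219.4, 275.8]
tcp_rot: [-179.9, -0.1, 149.4]
ft_force: [0.7, -0.0, -0.8]
finger_gap: 24.9
t [-0.091  0.047 -0.062] a [-3.000e-03 -1.000e-03  1.195e+00] |mm| 18.0 j [ 16.  14.  91.   0.  74. -43.] gap 24.9 t= 4.0
```

```bash

python3 -m jog '[{"tx":-0.05,"ty":0.03,"tz":-0.03,"ax":0,"ay":0,"az":0.15,"hand":0.1},{"tx":-0.09,"ty":0.047,"tz":-0.03,"ax":0,"ay":0,"az":0.3,"hand":0.1},{"tx":-0.09,"ty":0.047,"tz":-0.03,"ax":0,"ay":0,"az":0.45,"hand":0.1},{"tx":-0.09,"ty":0.047,"tz":-0.03,"ax":0,"ay":0,"az":0.6,"hand":0.1},{"tx":-0.09,"ty":0.047,"tz":-0.03,"ax":0,"ay":0,"az":0.75,"hand":0.1}]'; python3 plan.py 583.4 218.5 185 95.6;
python3 -m jog '[{"tx":0,"ty":0,"tz":0,"ax":0,"ay":0,"az":0.15,"hand":0.1},{"tx":0,"ty":0,"tz":0,"ax":0,"ay":0,"az":0.3,"hand":0.1},{"tx":0,"ty":0,"tz":0,"ax":0,"ay":0,"az":0.45,"hand":0.1},{"tx":0,"ty":0,"tz":0,"ax":0,"ay":0,"az":0.45,"hand":0.1}]'; python3 plan.py 583.4 218.5 185 95.6
```

```text
time: 4.42
tool_pos: [580.9, 217.6, 279.7]
tcp_rot: [-179.7, -0.0, 115.6]
ft_force: [0.1, -0.2, -1.6]
finger_gap: 24.8
t [-0.002  0.02   0.631] a [-0.006  0.     0.445] |mm| 94.7 j [ 16.  16.  89.  -0.  75. -10.] gap 24.8 t= 4.4167
time: 4.75
tool_pos: [580.8, 217.6, 279.9]
tcp_rot: [-179.7, 0.0, 95.4]
ft_force: [-0.3, -0.2, -0.6]
finger_gap: 24.8
t [0.005 0.021 0.633] a [-0.006  0.001 -0.005] |mm| 95.0 j [16. 16. 89. -0. 75. 10.] gap 24.8 t= 4.75
```

```bash

python3 -m jog '[{"tx":0,"ty":0.02,"tz":0.2,"ax":0,"ay":0,"az":0,"hand":0.1},{"tx":0,"ty":0.02,"tz":0.3,"ax":0,"ay":0,"az":0,"hand":0.1},{"tx":0,"ty":0.02,"tz":0.3,"ax":0,"ay":0,"az":0,"hand":0.1}]'
python3 - <<'E'
from h import *
s=snapshot("wrist");t=snapshot("top");crop(t,225,100,425,290,2,"a.png")
cv2.imwrite("pics/w3.png",np.hstack([cv2.resize(s["pixels"][:,:,::-1],(400,250)),cv2.resize(cv2.imread("a.png"),(400,250)) if 0 else cv2.imread("a.png")[:250]]) )
E
```

```text
time: 5.0
tool_pos: [582.1, 217.5, 231.5]
tcp_rot: [-179.4, 0.1, 95.9]
ft_force: [-1.3, -0.7, -0.9]
finger_gap: 25.0
```

View pics/w3.png

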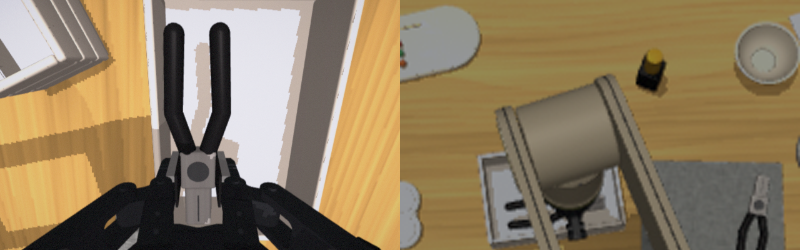

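```bash

python3 -m jog '[{"tx":0,"ty":0.01,"tz":0.15,"ax":0,"ay":0,"az":0,"hand":0.1},{"tx":0,"ty":0.01,"tz":0.28,"ax":0,"ay":0,"az":0,"hand":0.1},{"tx":0,"ty":0.01,"tz":0.32,"ax":0,"ay":0,"az":0,"hand":0.1},{"tx":0,"ty":0.01,"tz":0.32,"ax":0,"ay":0,"az":0,"hand":0.1}]';python3 plan.py 583.4 218.5 181.5 95.6
```

```text
time: 5.43
tool_pos: [587.0, 218.6, 191.2]
tcp_rot: [179.9, -0.0, 95.8]
ft_force: [-1.0, 1.8, -0.3]
finger_gap: 24.6
t [ 0.002 -0.024  0.065] a [ 0.002 -0.     0.004] |mm| 10.4 j [16. 22. 91. -0. 66. 10.] gap 24.6 t= 5.4333
```

```bash

python3 -m jog '[{"tx":0,"ty":-0.02,"tz":0.02,"ax":0,"ay":0,"az":0,"hand":0.1},{"tx":0,"ty":-0.02,"tz":0.04,"ax":0,"ay":0,"az":0,"hand":0.1},{"tx":0,"ty":-0.02,"tz":0.04,"ax":0,"ay":0,"az":0,"hand":0.1}]';python3 plan.py 583.4 218.5 181.5 95.6
```

```text
time: 5.68
tool_pos: [586.3, 218.7, 190.1]
tcp_rot: [179.4, -0.1, 95.8]
ft_force: [1.3, -1.9, 19.9]
finger_gap: 24.8
t [ 0.001 -0.02   0.057] a [ 0.012 -0.002  0.004] |mm| 9.1 j [16. 22. 91. -0. 66. 10.] gap 24.8 t= 5.6833
```

```bash

python3 - <<'E'
from h import *
s=snapshot("wrist");t=snapshot("scene");crop(t,260,170,420,300,2.5,"a.png");a=cv2.imread("a.png")
b=cv2.resize(s["pixels"][:,:,::-1],(400,250)); c=np.zeros((325,800,3),np.uint8); c[:250,:400]=b; c[:,400:]=a
cv2.imwrite("pics/w4.png",c)
E
```

```text
(no output)
```

View pics/w4.png

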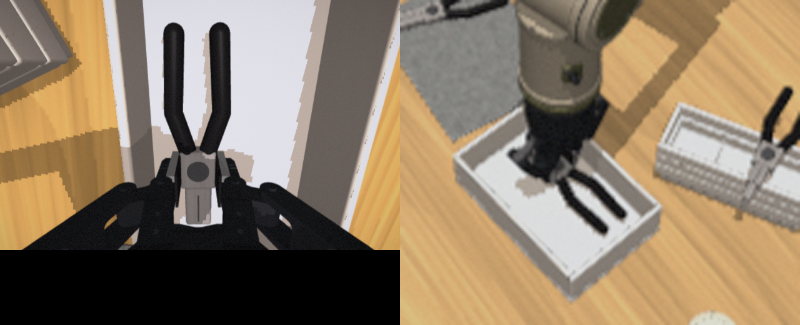

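The pliers themselves look clear, but something stops 9 mm high with 20 N. It is probably the left knuckle on the near wall's rim. I'll lift a little, move towards the middle and go down again.

```bash

python3 -m jog '[{"tx":0,"ty":0,"tz":-0.08,"ax":0,"ay":0,"az":0,"hand":0.1},{"tx":0,"ty":0.07,"tz":-0.1,"ax":0,"ay":0,"az":0,"hand":0.1},{"tx":0,"ty":0.07,"tz":-0.1,"ax":0,"ay":0,"az":0,"hand":0.1},{"tx":0,"ty":0.07,"tz":-0.1,"ax":0,"ay":0,"az":0,"hand":0.1}]';python3 plan.py 594 218.5 181.5 95.6
python3 -m jog '[{"tx":0,"ty":0,"tz":0.04,"ax":0,"ay":0,"az":0,"hand":0.1},{"tx":0,"ty":0,"tz":0.075,"ax":0,"ay":0,"az":0,"hand":0.1},{"tx":0,"ty":0,"tz":0.075,"ax":0,"ay":0,"az":0,"hand":0.1},{"tx":0,"ty":0,"tz":0.075,"ax":0,"ay":0,"az":0,"hand":0.1}]';python3 plan.py 594 218.5 181.5 95.6

```

```text
time: 6.12
tool_pos: [593.9, 219.2, 199.9]
tcp_rot: [179.9, -0.0, 95.7]
ft_force: [-0.6, -0.4, -1.2]
finger_gap: 24.6
t [-0.005 -0.     0.122] a [ 0.001 -0.     0.003] |mm| 18.4 j [16. 23. 90.  0. 68. 10.] gap 24.6 t= 6.1167
time: 6.45
tool_pos: [593.5, 219.1, 187.3]
tcp_rot: [180.0, 0.0, 95.7]
ft_force: [0.9, -0.4, 5.0]
finger_gap: 24.6
t [-0.004  0.003  0.039] a [0.    0.    0.003] |mm| 5.9 j [16. 24. 90. -0. 66. 10.] gap 24.6 t= 6.45
```

```bash

python3 -m jog '[{"tx":0,"ty":0,"tz":0,"ax":0,"ay":0,"az":0,"hand":0.3},{"tx":0,"ty":0,"tz":0,"ax":0,"ay":0,"az":0,"hand":0.42},{"tx":0,"ty":0,"tz":0,"ax":0,"ay":0,"az":0,"hand":0.42},{"tx":0,"ty":0,"tz":0,"ax":0,"ay":0,"az":0,"hand":0.42}]'
python3 -m jog '[{"tx":0,"ty":0,"tz":-0.2,"ax":0,"ay":0,"az":0,"hand":0.42},{"tx":0,"ty":0,"tz":-0.4,"ax":0,"ay":0,"az":0,"hand":0.42},{"tx":0,"ty":0,"tz":-0.65,"ax":0,"ay":0,"az":0,"hand":0.42},{"tx":0,"ty":0,"tz":-0.85,"ax":0,"ay":0,"az":0,"hand":0.42},{"tx":0,"ty":0,"tz":-0.85,"ax":0,"ay":0,"az":0,"hand":0.42}]'
python3 - <<'E'
from h import *
s=snapshot("wrist");t=snapshot("top");cv2.imwrite("pics/w5.png",s["pixels"][:,:,::-1]);cv2.imwrite("pics/t5.png",t["pixels"][:,:,::-1])
pickle.dump(s,open("w5.pkl","wb"))
E
```

```text
time: 6.78
tool_pos: [594.6, 219.3, 188.3]
tcp_rot: [179.8, -0.0, 95.7]
ft_force: [6.5, 0.9, 3.2]
finger_gap: 35.8
time: 7.2
tool_pos: [595.4, 219.8, 322.7]
tcp_rot: [179.4, -0.1, 95.7]
ft_force: [1.0, 0.4, 0.7]
finger_gap: 35.9
```

View pics/w5.png

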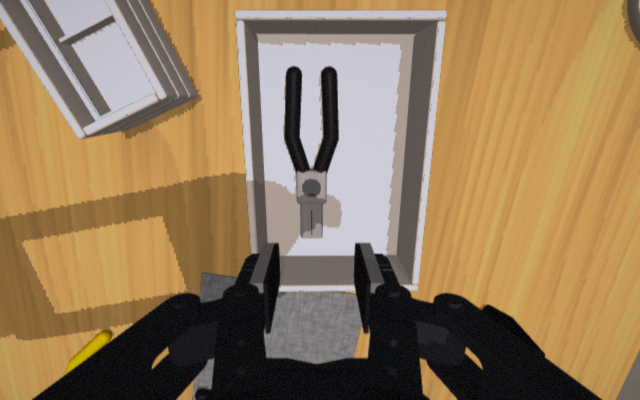

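View pics/t5.png

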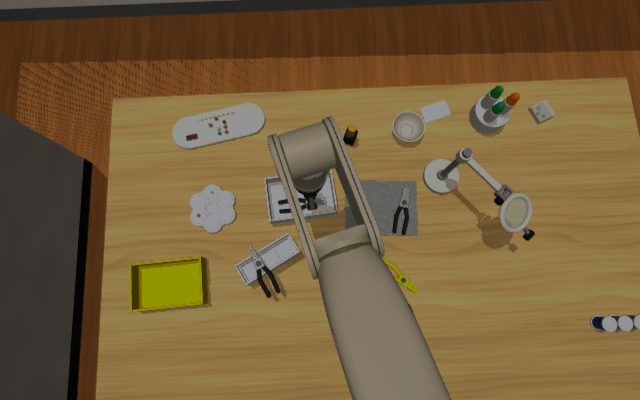

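Pliers d lies flat in the box at (311,190) in the wrist view. Pliers b on the mat is next.

```bash

python3 -m jog '[{"tx":-0.2,"ty":-0.06,"tz":0,"ax":0,"ay":0,"az":-0.15,"hand":0.65},{"tx":-0.45,"ty":-0.12,"tz":0,"ax":0,"ay":0,"az":-0.3,"hand":0.65},{"tx":-0.7,"ty":-0.18,"tz":0.05,"ax":0,"ay":0,"az":-0.45,"hand":0.65},{"tx":-0.95,"ty":-0.26,"tz":0.1,"ax":0,"ay":0,"az":-0.6,"hand":0.65},{"tx":-0.95,"ty":-0.26,"tz":0.1,"ax":0,"ay":0,"az":-0.75,"hand":0.65}]';python3 plan.py 578.7 -70.7 280 166.1
```

```text
time: 7.72
tool_pos: [566.3, 67.8, 295.0]
tcp_rot: [-179.5, -0.2, 129.6]
ft_force: [-1.0, 0.5, -0.8]
finger_gap: 55.2
t [-0.765 -0.524  0.102] a [-0.009 -0.007 -0.812] |mm| 139.9 j [  2.   8.  97.  -0.  76. -38.] gap 55.2 t= 7.7167
```

```bash

python3 -m jog '[{"tx":-0.19,"ty":-0.13,"tz":0,"ax":0,"ay":0,"az":-0.15,"hand":0.65},{"tx":-0.38,"ty":-0.26,"tz":0,"ax":0,"ay":0,"az":-0.3,"hand":0.65},{"tx":-0.57,"ty":-0.39,"tz":0.05,"ax":0,"ay":0,"az":-0.45,"hand":0.65},{"tx":-0.765,"ty":-0.524,"tz":0.1,"ax":0,"ay":0,"az":-0.6,"hand":0.65},{"tx":-0.765,"ty":-0.524,"tz":0.1,"ax":0,"ay":0,"az":-0.75,"hand":0.65}]'
python3 -m jog '[{"tx":0,"ty":0,"tz":0,"ax":0,"ay":0,"az":-0.06,"hand":0.65},{"tx":0,"ty":0,"tz":0,"ax":0,"ay":0,"az":-0.06,"hand":0.65},{"tx":0,"ty":0,"tz":0,"ax":0,"ay":0,"az":-0.06,"hand":0.65}]';python3 plan.py 578.7 -70.7 280 166.1
python3 - <<'E'
from h import *
s=snapshot("wrist");cv2.imwrite("pics/w6.png",s["pixels"][:,:,::-1]);pickle.dump(s,open("w6.pkl","wb"))
for X in [(578.7,-70.7,16),(623,-80,16)]: print(w2px(s,X).round(0))
E
```

```text
time: 8.13
tool_pos: [579.7, -70.3, 280.7]
tcp_rot: [-179.8, -0.3, 163.3]
ft_force: [0.5, 0.3, -0.1]
finger_gap: 55.8
time: 8.38
tool_pos: [580.4, -65.0, 282.8]
tcp_rot: [-180.0, -0.2, 165.8]
ft_force: [0.8, -0.1, -0.9]
finger_gap: 55.7
t [ 0.001 -0.04   0.019] a [-0.    -0.005 -0.007] |mm| 6.6 j [-11.  10.  95.   0.  75. -87.] gap 55.7 t= 8.3833
[309. 199.]
[312. 253.]
```

View pics/w6.png

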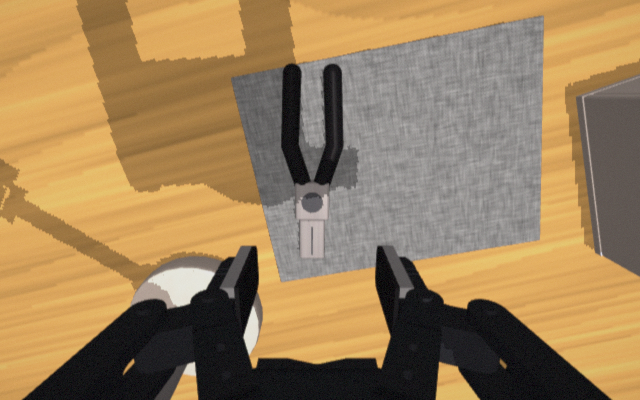

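```bash

python3 - <<'E'
from h import *
s=pickle.load(open("w6.pkl","rb"));print(px2w(s,312,202,16),px2w(s,312,257,16),px2w(s,312,70,16))
E
python3 plan.py 580 -68.5 178.5 165.9
```

```text
[581.30565049 -69.41337132  16.        ] [626.08796463 -80.99472941  16.        ] [490.75145695 -45.99473917  16.        ]
t [-0.004 -0.025  0.699] a [-0.    -0.004 -0.002] |mm| 104.9 j [-11.  10.  95.   0.  75. -87.] gap 55.8 t= 8.4333
```

```bash

python3 -m jog '[{"tx":0,"ty":-0.034,"tz":0.2,"ax":0,"ay":0,"az":0,"hand":0.65},{"tx":0,"ty":-0.034,"tz":0.4,"ax":0,"ay":0,"az":0,"hand":0.65},{"tx":0,"ty":-0.034,"tz":0.6,"ax":0,"ay":0,"az":0,"hand":0.65},{"tx":0,"ty":-0.034,"tz":0.6,"ax":0,"ay":0,"az":0,"hand":0.65},{"tx":0,"ty":-0.034,"tz":0.6,"ax":0,"ay":0,"az":0,"hand":0.65}]';python3 plan.py 580.5 -70 178.5 165.9
```

```text
time: 8.85
tool_pos: [578.6, -69.2, 193.0]
tcp_rot: [-180.0, -0.3, 165.9]
ft_force: [0.3, -0.8, 0.2]
finger_gap: 55.6
t [-0.014 -0.002  0.097] a [-0.    -0.007  0.   ] |mm| 14.6 j [-12.  16.  98.  -0.  66. -88.] gap 55.6 t= 8.85
```

```bash

python3 -m jog '[{"tx":-0.01,"ty":0,"tz":0.05,"ax":0,"ay":0,"az":0,"hand":0.65},{"tx":-0.01,"ty":0,"tz":0.09,"ax":0,"ay":0,"az":0,"hand":0.65},{"tx":-0.01,"ty":0,"tz":0.09,"ax":0,"ay":0,"az":0,"hand":0.5}]';python3 plan.py 580.5 -70 178.5 165.9
python3 -m jog '[{"tx":0,"ty":0,"tz":0,"ax":0,"ay":0,"az":0,"hand":0.3},{"tx":0,"ty":0,"tz":0,"ax":0,"ay":0,"az":0,"hand":0.1},{"tx":0,"ty":0,"tz":0,"ax":0,"ay":0,"az":0,"hand":0.1},{"tx":0,"ty":0,"tz":0,"ax":0,"ay":0,"az":0,"hand":0.1},{"tx":0,"ty":0,"tz":0,"ax":0,"ay":0,"az":0,"hand":0.1}]' 50;
python3 -m jog '[{"tx":0,"ty":0,"tz":0,"ax":0,"ay":0,"az":0,"hand":0.1},{"tx":0,"ty":0,"tz":0,"ax":0,"ay":0,"az":0,"hand":0.1},{"tx":0,"ty":0,"tz":0,"ax":0,"ay":0,"az":0,"hand":0.1}]'
```

```text
time: 9.1
tool_pos: [582.0, -70.4, 182.2]
tcp_rot: [180.0, 0.1, 165.9]
ft_force: [-0.1, 0.0, -0.1]
finger_gap: 44.5
t [0.01  0.    0.025] a [0.    0.002 0.   ] |mm| 4.0 j [-12.  18.  98.  -0.  64. -88.] gap 44.5 t= 9.1
time: 9.52
tool_pos: [582.1, -70.5, 182.8]
tcp_rot: [180.0, 0.1, 165.9]
ft_force: [-0.1, 0.9, 6.5]
finger_gap: 24.4
time: 9.77
tool_pos: [582.1, -70.5, 182.9]
tcp_rot: [180.0, 0.1, 165.9]
ft_force: [-1.5, 0.2, 6.2]
finger_gap: 24.4
```

```bash

python3 -m jog '[{"tx":0,"ty":0,"tz":-0.2,"ax":0,"ay":0,"az":0,"hand":0.1},{"tx":0,"ty":0,"tz":-0.4,"ax":0,"ay":0,"az":0,"hand":0.1},{"tx":0,"ty":0,"tz":-0.65,"ax":0,"ay":0,"az":0,"hand":0.1},{"tx":0,"ty":0,"tz":-0.7,"ax":0,"ay":0,"az":0,"hand":0.1},{"tx":0,"ty":0,"tz":-0.7,"ax":0,"ay":0,"az":0,"hand":0.1}]'
python3 - <<'E'
from h import *
s=snapshot("wrist");t=snapshot("scene");crop(t,200,100,360,225,2.5,"a.png");a=cv2.imread("a.png")
b=cv2.resize(s["pixels"][:,:,::-1],(400,250)); c=np.zeros((325,800,3),np.uint8); c[:250,:400]=b; c[:a.shape[0],400:]=a
cv2.imwrite("pics/w7.png",c)
E
```

```text
time: 10.18
tool_pos: [583.1, -70.8, 291.1]
tcp_rot: [180.0, 0.4, 165.9]
ft_force: [-1.0, 0.0, -0.8]
finger_gap: 24.0
```

View pics/w7.png

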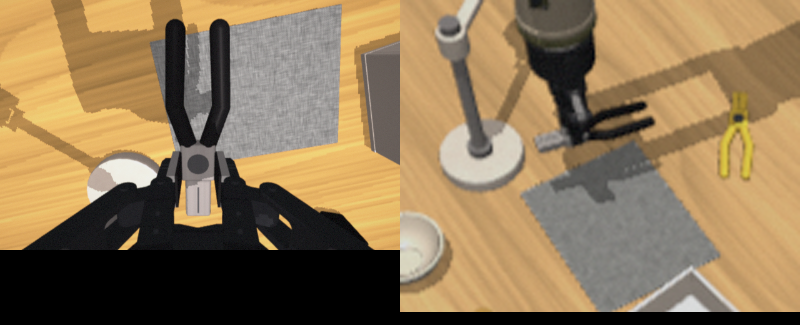

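Pliers b is held, with the joint at (198,163) in the left panel. I'm carrying it to the far lane.

```bash
python3 plan.py 638 224 290 95.6
python3 -m jog '[{"tx":0,"ty":0.2,"tz":0,"ax":0,"ay":0,"az":0.15,"hand":0.1},{"tx":0,"ty":0.45,"tz":0,"ax":0,"ay":0,"az":0.3,"hand":0.1},{"tx":0.03,"ty":0.7,"tz":0,"ax":0,"ay":0,"az":0.45,"hand":0.1},{"tx":0.06,"ty":0.95,"tz":0,"ax":0,"ay":0,"az":0.6,"hand":0.1},{"tx":0.06,"ty":0.95,"tz":0,"ax":0,"ay":0,"az":0.75,"hand":0.1}]';python3 plan.py 638 224 290 95.6
```

```text
t [ 0.111  1.996 -0.027] a [-0.    -0.     1.563] |mm| 299.8 j [-12.  10.  95.  -0.  75. -88.] gap 24.1 t= 10.2833
time: 10.7
tool_pos: [606.5, 76.0, 283.4]
tcp_rot: [-179.9, -0.3, 132.1]
ft_force: [-0.3, -0.4, -0.6]
finger_gap: 24.1
t [ 0.592  0.817 -0.042] a [-0.004 -0.006  0.81 ] |mm| 151.5 j [  2.  14.  91.   0.  75. -40.] gap 24.1 t= 10.7
```

```bash

python3 -m jog '[{"tx":0.14,"ty":0.2,"tz":-0.02,"ax":0,"ay":0,"az":0.15,"hand":0.1},{"tx":0.29,"ty":0.4,"tz":-0.04,"ax":0,"ay":0,"az":0.3,"hand":0.1},{"tx":0.44,"ty":0.6,"tz":-0.04,"ax":0,"ay":0,"az":0.45,"hand":0.1},{"tx":0.592,"ty":0.817,"tz":-0.04,"ax":0,"ay":0,"az":0.6,"hand":0.1},{"tx":0.592,"ty":0.817,"tz":-0.04,"ax":0,"ay":0,"az":0.75,"hand":0.1}]'
python3 -m jog '[{"tx":0,"ty":0,"tz":0,"ax":0,"ay":0,"az":0.06,"hand":0.1},{"tx":0,"ty":0,"tz":0,"ax":0,"ay":0,"az":0.06,"hand":0.1},{"tx":0,"ty":0,"tz":0,"ax":0,"ay":0,"az":0.06,"hand":0.1}]';python3 plan.py 638 224 198 95.6
```

```text
time: 11.12
tool_pos: [637.6, 224.4, 288.9]
tcp_rot: [-179.8, -0.1, 98.3]
ft_force: [0.6, 0.8, -1.2]
finger_gap: 24.1
time: 11.37
tool_pos: [637.8, 217.9, 289.7]
tcp_rot: [-179.8, 0.0, 95.8]
ft_force: [-0.9, 0.7, -0.2]
finger_gap: 24.0
t [0.04  0.008 0.611] a [-0.005  0.001  0.005] |mm| 91.9 j [15. 23. 79. -0. 78.  9.] gap 24.0 t= 11.3667
```

```bash

python3 -m jog '[{"tx":0.04,"ty":0,"tz":0.2,"ax":0,"ay":0,"az":0,"hand":0.1},{"tx":0.04,"ty":0,"tz":0.4,"ax":0,"ay":0,"az":0,"hand":0.1},{"tx":0.04,"ty":0,"tz":0.5,"ax":0,"ay":0,"az":0,"hand":0.1},{"tx":0.04,"ty":0,"tz":0.5,"ax":0,"ay":0,"az":0,"hand":0.1}]'
python3 -m jog '[{"tx":0,"ty":0,"tz":0.05,"ax":0,"ay":0,"az":0,"hand":0.1},{"tx":0,"ty":0,"tz":0.05,"ax":0,"ay":0,"az":0,"hand":0.1}]';python3 plan.py 638 224 190 95.6
python3 - <<'E'
from h import *
s=snapshot("wrist");cv2.imwrite("pics/w8.png",s["pixels"][:,:,::-1])
E
```

```text
time: 11.7
tool_pos: [635.4, 222.7, 211.2]
tcp_rot: [-179.4, 0.1, 95.8]
ft_force: [-0.6, 0.3, -0.7]
finger_gap: 24.5
time: 11.87
tool_pos: [638.3, 223.7, 210.1]
tcp_rot: [180.0, -0.0, 95.7]
ft_force: [0.7, 0.5, -0.9]
finger_gap: 24.3
t [ 0.002 -0.002  0.134] a [ 0.    -0.     0.003] |mm| 20.1 j [15. 28. 81. -0. 71.  9.] gap 24.3 t= 11.8667
```

View pics/w8.png

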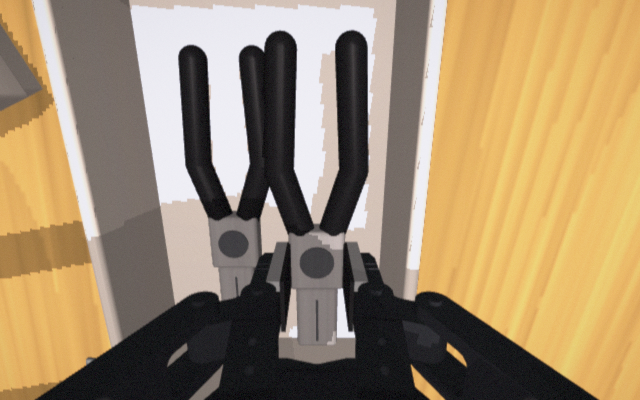

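```bash

python3 -m jog '[{"tx":0,"ty":0.02,"tz":0.05,"ax":0,"ay":0,"az":0,"hand":0.1},{"tx":0,"ty":0.02,"tz":0.1,"ax":0,"ay":0,"az":0,"hand":0.1},{"tx":0,"ty":0.02,"tz":0.11,"ax":0,"ay":0,"az":0,"hand":0.1},{"tx":0,"ty":0.02,"tz":0.11,"ax":0,"ay":0,"az":0,"hand":0.1}]'
python3 plan.py 641 224 190 95.6
```

```text
time: 12.25
tool_pos: [640.7, 224.2, 192.7]
tcp_rot: [-179.9, 0.0, 95.7]
ft_force: [-0.5, -0.2, -1.1]
finger_gap: 24.2
t [-0.002  0.002  0.018] a [-0.002  0.     0.003] |mm| 2.7 j [15. 30. 81. -0. 69.  9.] gap 24.2 t= 12.25
```

```bash

python3 -m jog '[{"tx":0,"ty":0,"tz":0.02,"ax":0,"ay":0,"az":0,"hand":0.1},{"tx":0,"ty":0,"tz":0.035,"ax":0,"ay":0,"az":0,"hand":0.1},{"tx":0,"ty":0,"tz":0.035,"ax":0,"ay":0,"az":0,"hand":0.1}]'

```

```text
time: 12.5
tool_pos: [641.5, 224.5, 191.1]
tcp_rot: [179.9, -0.0, 95.7]
ft_force: [-9.7, -2.8, 15.3]
finger_gap: 23.6
```

```bash

python3 -m jog '[{"tx":0,"ty":0,"tz":-0.03,"ax":0,"ay":0,"az":0,"hand":0.1},{"tx":0,"ty":0,"tz":-0.03,"ax":0,"ay":0,"az":0,"hand":0.36},{"tx":0,"ty":0,"tz":-0.03,"ax":0,"ay":0,"az":0,"hand":0.4},{"tx":0,"ty":0,"tz":-0.03,"ax":0,"ay":0,"az":0,"hand":0.4}]'
python3 -m jog '[{"tx":0,"ty":0,"tz":-0.2,"ax":0,"ay":0,"az":0,"hand":0.4},{"tx":0,"ty":0,"tz":-0.4,"ax":0,"ay":0,"az":0,"hand":0.4},{"tx":0,"ty":0,"tz":-0.6,"ax":0,"ay":0,"az":0,"hand":0.4},{"tx":0,"ty":0,"tz":-0.8,"ax":0,"ay":0,"az":0,"hand":0.4},{"tx":0,"ty":0,"tz":-0.9,"ax":0,"ay":0,"az":0,"hand":0.4}]'
python3 - <<'E'
from h import *
s=snapshot("wrist");cv2.imwrite("pics/w9.png",s["pixels"][:,:,::-1]);pickle.dump(s,open("w9.pkl","wb"))
E
```

```text
time: 12.83
tool_pos: [641.4, 224.5, 193.6]
tcp_rot: [179.9, -0.0, 95.7]
ft_force: [-2.1, -0.3, 5.6]
finger_gap: 34.5
time: 13.25
tool_pos: [641.8, 224.6, 332.3]
tcp_rot: [179.7, -0.0, 95.7]
ft_force: [-0.5, -0.7, 0.7]
finger_gap: 33.9
```

View pics/w9.png

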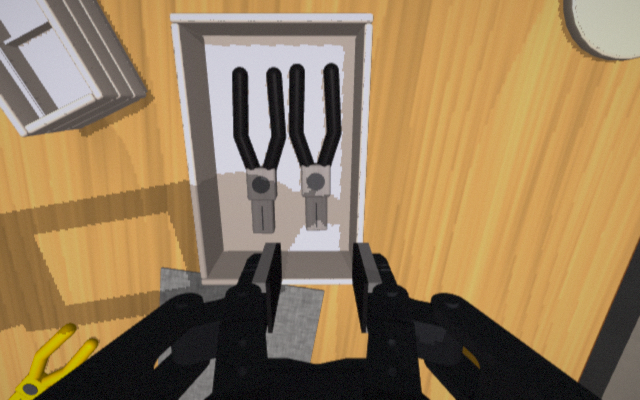

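Both pairs lie flat in the box, at (261,185) and (315,180). Pliers_top is next.

```bash

python3 -m jog '[{"tx":0.13,"ty":-0.18,"tz":0,"ax":0,"ay":0,"az":0.15,"hand":0.65},{"tx":0.26,"ty":-0.36,"tz":0,"ax":0,"ay":0,"az":0.3,"hand":0.65},{"tx":0.4,"ty":-0.54,"tz":0,"ax":0,"ay":0,"az":0.45,"hand":0.65},{"tx":0.55,"ty":-0.72,"tz":0,"ax":0,"ay":0,"az":0.6,"hand":0.65},{"tx":0.6,"ty":-0.8,"tz":0,"ax":0,"ay":0,"az":0.75,"hand":0.65}]';python3 plan.py 410 368 340 24.6
```

```text
time: 13.72
tool_pos: [509.5, 304.0, 326.6]
tcp_rot: [-179.9, 0.1, 61.7]
ft_force: [-0.1, -0.1, 0.5]
finger_gap: 55.4
t [ 0.062 -0.786 -0.087] a [-0.003  0.002  0.825] |mm| 119.0 j [26.  9. 92.  0. 79. 54.] gap 55.4 t= 13.7167
```

```bash

python3 -m jog '[{"tx":0.02,"ty":-0.2,"tz":-0.03,"ax":0,"ay":0,"az":0.15,"hand":0.65},{"tx":0.03,"ty":-0.4,"tz":-0.06,"ax":0,"ay":0,"az":0.3,"hand":0.65},{"tx":0.05,"ty":-0.6,"tz":-0.08,"ax":0,"ay":0,"az":0.45,"hand":0.65},{"tx":0.06,"ty":-0.786,"tz":-0.08,"ax":0,"ay":0,"az":0.6,"hand":0.65},{"tx":0.06,"ty":-0.786,"tz":-0.08,"ax":0,"ay":0,"az":0.75,"hand":0.65}]'
python3 -m jog '[{"tx":0,"ty":0,"tz":0,"ax":0,"ay":0,"az":0.07,"hand":0.65},{"tx":0,"ty":0,"tz":0,"ax":0,"ay":0,"az":0.07,"hand":0.65},{"tx":0,"ty":0,"tz":0,"ax":0,"ay":0,"az":0.07,"hand":0.65}]'
python3 plan.py 410 368 340 24.6
python3 - <<'E'
from h import *
s=snapshot("wrist");cv2.imwrite("pics/w10.png",s["pixels"][:,:,::-1]);pickle.dump(s,open("w10.pkl","wb"))
for X in [(410,367.9,92.5),(462,391.8,92.5)]: print(w2px(s,X).round(0))
E
```

```text
time: 14.13
tool_pos: [409.2, 367.5, 339.2]
tcp_rot: [-179.9, 0.1, 28.1]
ft_force: [-0.9, -0.6, 0.8]
finger_gap: 55.5
time: 14.38
tool_pos: [412.7, 365.3, 339.2]
tcp_rot: [180.0, 0.0, 25.2]
ft_force: [-0.7, 0.2, -0.0]
finger_gap: 55.6
t [-0.008 -0.024 -0.005] a [0.    0.001 0.013] |mm| 3.9 j [ 36.   2.  98.  -0.  80. 101.] gap 55.6 t= 14.3833
[310. 210.]
[310. 126.]
```

View pics/w10.png

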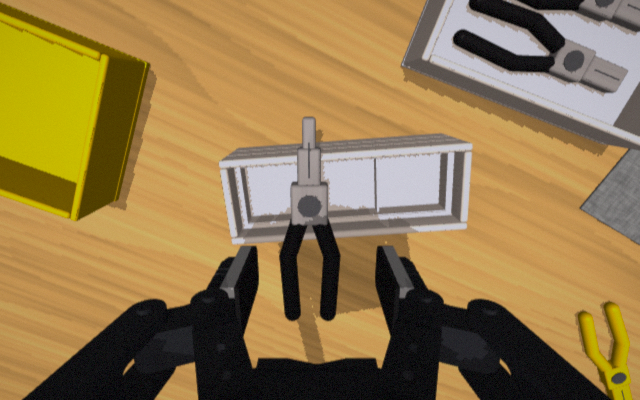

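```bash

python3 - <<'E'
from h import *
s=pickle.load(open("w10.pkl","rb"));print(px2w(s,309,206,92.5),px2w(s,309,119,92.5),px2w(s,309,316,90),px2w(s,309,200))
E
python3 plan.py 411 368 240 24.6
```

```text
[412.1014605  369.85393423  92.5       ] [465.77819616 394.60020029  92.5       ] [327.92545988 331.10437389  90.        ] [416.63426417 371.90320414  94.25613445]
t [-0.003 -0.023  0.662] a [0.    0.001 0.013] |mm| 99.4 j [ 36.   2.  98.  -0.  80. 101.] gap 55.3 t= 14.4333
```

```bash

python3 -m jog '[{"tx":0,"ty":-0.029,"tz":0.2,"ax":0,"ay":0,"az":0.013,"hand":0.65},{"tx":0,"ty":-0.029,"tz":0.4,"ax":0,"ay":0,"az":0.013,"hand":0.65},{"tx":0,"ty":-0.029,"tz":0.6,"ax":0,"ay":0,"az":0.013,"hand":0.65},{"tx":0,"ty":-0.029,"tz":0.64,"ax":0,"ay":0,"az":0.013,"hand":0.65},{"tx":0,"ty":-0.029,"tz":0.64,"ax":0,"ay":0,"az":0.013,"hand":0.65}]';python3 plan.py 411.5 369 241 24.6
python3 -m jog '[{"tx":0,"ty":0,"tz":0,"ax":0,"ay":0,"az":0,"hand":0.65},{"tx":0,"ty":0,"tz":0,"ax":0,"ay":0,"az":0,"hand":0.65}]';python3 plan.py 411.5 369 241 24.6
```

```text
time: 14.85
tool_pos: [410.1, 368.1, 240.9]
tcp_rot: [179.9, 0.4, 24.5]
ft_force: [0.7, 0.4, 0.8]
finger_gap: 55.4
t [ 0.011 -0.002 -0.001] a [ 0.002  0.008 -0.002] |mm| 1.7 j [ 37.   8. 102.  -0.  70. 102.] gap 55.4 t= 14.85
time: 15.02
tool_pos: [412.0, 369.8, 246.2]
tcp_rot: [-180.0, -0.2, 24.5]
ft_force: [0.5, 1.3, 1.5]
finger_gap: 55.4
t [-0.005  0.003  0.035] a [-0.001 -0.004 -0.002] |mm| 5.3 j [ 37.   8. 102.  -0.  70. 102.] gap 55.4 t= 15.0167
```

```bash

python3 -m jog '[{"tx":0,"ty":0,"tz":0.025,"ax":0,"ay":0,"az":0,"hand":0.45},{"tx":0,"ty":0,"tz":0.025,"ax":0,"ay":0,"az":0,"hand":0.3},{"tx":0,"ty":0,"tz":0.025,"ax":0,"ay":0,"az":0,"hand":0.1},{"tx":0,"ty":0,"tz":0.025,"ax":0,"ay":0,"az":0,"hand":0.1},{"tx":0,"ty":0,"tz":0.025,"ax":0,"ay":0,"az":0,"hand":0.1}]' 50
python3 -m jog '[{"tx":0,"ty":0,"tz":0,"ax":0,"ay":0,"az":0,"hand":0.1},{"tx":0,"ty":0,"tz":0,"ax":0,"ay":0,"az":0,"hand":0.1},{"tx":0,"ty":0,"tz":0,"ax":0,"ay":0,"az":0,"hand":0.1}]'
python3 -m jog '[{"tx":0,"ty":0,"tz":-0.15,"ax":0,"ay":0,"az":0,"hand":0.1},{"tx":0,"ty":0,"tz":-0.3,"ax":0,"ay":0,"az":0,"hand":0.1},{"tx":0,"ty":0,"tz":-0.45,"ax":0,"ay":0,"az":0,"hand":0.1},{"tx":0,"ty":0,"tz":-0.6,"ax":0,"ay":0,"az":0,"hand":0.1},{"tx":0,"ty":0,"tz":-0.6,"ax":0,"ay":0,"az":0,"hand":0.1}]'
python3 - <<'E'
from h import *
s=snapshot("wrist");cv2.imwrite("pics/w11.png",s["pixels"][:,:,::-1]);pickle.dump(s,open("w11.pkl","wb"))
E
```

```text
time: 15.43
tool_pos: [411.4, 369.6, 241.4]
tcp_rot: [-180.0, -0.1, 24.5]
ft_force: [-1.1, -0.1, 6.4]
finger_gap: 25.3
time: 15.68
tool_pos: [411.4, 369.5, 241.3]
tcp_rot: [-180.0, -0.1, 24.5]
ft_force: [-0.4, -1.5, 7.2]
finger_gap: 25.2
time: 16.1
tool_pos: [412.1, 370.2, 335.6]
tcp_rot: [-179.9, -0.4, 24.5]
ft_force: [0.9, 0.6, -0.6]
finger_gap: 25.1
```

View pics/w11.png

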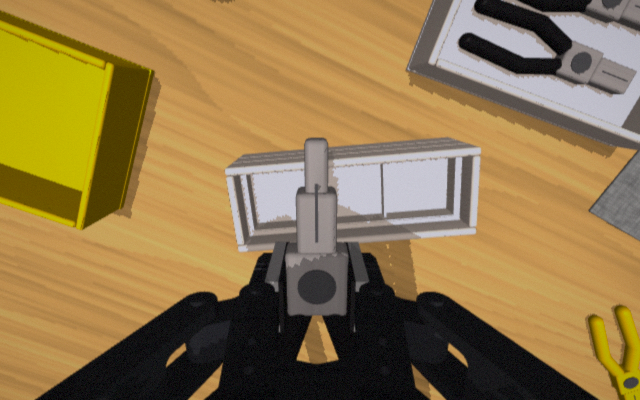

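Pliers_top is held, with the joint at (317,286). I'm carrying it to the middle of the box, to lie on top of the other two.

```bash

python3 -m jog '[{"tx":0.12,"ty":0.17,"tz":0,"ax":0,"ay":0,"az":-0.15,"hand":0.1},{"tx":0.24,"ty":0.34,"tz":0,"ax":0,"ay":0,"az":-0.3,"hand":0.1},{"tx":0.36,"ty":0.51,"tz":0,"ax":0,"ay":0,"az":-0.45,"hand":0.1},{"tx":0.5,"ty":0.65,"tz":0,"ax":0,"ay":0,"az":-0.6,"hand":0.1},{"tx":0.5,"ty":0.65,"tz":0,"ax":0,"ay":0,"az":-0.75,"hand":0.1}]';python3 plan.py 612 264.5 300 95.6
```

```text
time: 16.57
tool_pos: [523.0, 308.7, 328.1]
tcp_rot: [179.9, 0.1, 58.4]
ft_force: [1.2, 1.2, -1.0]
finger_gap: 24.8
t [0.06  0.66  0.188] a [ 0.001  0.002 -0.827] |mm| 103.3 j [26. 11. 89. -0. 80. 57.] gap 24.8 t= 16.5667
```

```bash

python3 -m jog '[{"tx":0.02,"ty":0.18,"tz":0.04,"ax":0,"ay":0,"az":-0.15,"hand":0.1},{"tx":0.03,"ty":0.35,"tz":0.08,"ax":0,"ay":0,"az":-0.3,"hand":0.1},{"tx":0.05,"ty":0.52,"tz":0.12,"ax":0,"ay":0,"az":-0.45,"hand":0.1},{"tx":0.06,"ty":0.66,"tz":0.16,"ax":0,"ay":0,"az":-0.6,"hand":0.1},{"tx":0.06,"ty":0.66,"tz":0.16,"ax":0,"ay":0,"az":-0.75,"hand":0.1}]'
python3 -m jog '[{"tx":0,"ty":0,"tz":0,"ax":0,"ay":0,"az":-0.076,"hand":0.1},{"tx":0,"ty":0,"tz":0,"ax":0,"ay":0,"az":-0.076,"hand":0.1},{"tx":0,"ty":0,"tz":0,"ax":0,"ay":0,"az":-0.076,"hand":0.1}]'
python3 plan.py 612 264.5 230 95.6
python3 - <<'E'
from h import *
s=snapshot("wrist");cv2.imwrite("pics/w12.png",s["pixels"][:,:,::-1])
E
```

```text
time: 16.98
tool_pos: [610.4, 264.3, 302.1]
tcp_rot: [-179.8, 0.1, 92.2]
ft_force: [0.2, 0.5, -1.7]
finger_gap: 25.5
time: 17.23
tool_pos: [608.1, 266.9, 304.3]
tcp_rot: [-179.9, 0.0, 95.3]
ft_force: [-0.7, 0.2, -0.1]
finger_gap: 25.2
t [-0.018  0.025  0.495] a [-0.003  0.001 -0.007] |mm| 74.5 j [19. 21. 80.  0. 79. 14.] gap 25.2 t= 17.2333
```

View pics/w12.png

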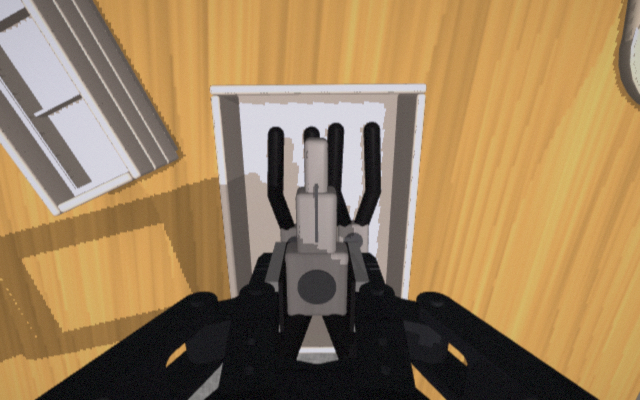

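```bash

python3 -m jog '[{"tx":-0.018,"ty":0.025,"tz":0.2,"ax":0,"ay":0,"az":0,"hand":0.1},{"tx":-0.018,"ty":0.025,"tz":0.4,"ax":0,"ay":0,"az":0,"hand":0.1},{"tx":-0.018,"ty":0.025,"tz":0.55,"ax":0,"ay":0,"az":0,"hand":0.1},{"tx":-0.018,"ty":0.025,"tz":0.6,"ax":0,"ay":0,"az":0,"hand":0.1},{"tx":-0.018,"ty":0.025,"tz":0.6,"ax":0,"ay":0,"az":0,"hand":0.1}]'
python3 -m jog '[{"tx":0,"ty":0,"tz":0.03,"ax":0,"ay":0,"az":0,"hand":0.1},{"tx":0,"ty":0,"tz":0.06,"ax":0,"ay":0,"az":0,"hand":0.1},{"tx":0,"ty":0,"tz":0.06,"ax":0,"ay":0,"az":0,"hand":0.1}]'
python3 plan.py 612 264.5 198 95.6
```

```text
time: 17.7
tool_pos: [610.9, 264.5, 212.8]
tcp_rot: [-179.7, 0.1, 95.4]
ft_force: [-0.6, 0.1, -1.5]
finger_gap: 24.8
time: 17.95
tool_pos: [613.0, 265.1, 208.2]
tcp_rot: [179.9, -0.0, 95.4]
ft_force: [0.3, 0.3, 0.2]
finger_gap: 25.0
t [-0.003 -0.007  0.068] a [ 0.002 -0.001 -0.005] |mm| 10.2 j [19. 27. 83. -0. 70. 14.] gap 25.0 t= 17.95
```

```bash

python3 -m jog '[{"tx":0,"ty":0,"tz":0.02,"ax":0,"ay":0,"az":0,"hand":0.1},{"tx":0,"ty":0,"tz":0.04,"ax":0,"ay":0,"az":0,"hand":0.1},{"tx":0,"ty":0,"tz":0.045,"ax":0,"ay":0,"az":0,"hand":0.1},{"tx":0,"ty":0,"tz":0.045,"ax":0,"ay":0,"az":0,"hand":0.1}]'
```

```text
time: 18.28
tool_pos: [612.5, 264.7, 200.2]
tcp_rot: [-180.0, 0.0, 95.4]
ft_force: [0.4, -0.1, -1.0]
finger_gap: 24.6
```

```bash

python3 -m jog '[{"tx":0,"ty":0,"tz":0.015,"ax":0,"ay":0,"az":0,"hand":0.1},{"tx":0,"ty":0,"tz":0.03,"ax":0,"ay":0,"az":0,"hand":0.1},{"tx":0,"ty":0,"tz":0.03,"ax":0,"ay":0,"az":0,"hand":0.1}]'
```

```text
time: 18.53
tool_pos: [612.3, 264.7, 195.3]
tcp_rot: [-180.0, 0.0, 95.4]
ft_force: [-0.5, -0.2, -1.8]
finger_gap: 25.1
```

```bash

python3 -m jog '[{"tx":0,"ty":0,"tz":0,"ax":0,"ay":0,"az":0,"hand":0.3},{"tx":0,"ty":0,"tz":0,"ax":0,"ay":0,"az":0,"hand":0.42},{"tx":0,"ty":0,"tz":0,"ax":0,"ay":0,"az":0,"hand":0.5},{"tx":0,"ty":0,"tz":0,"ax":0,"ay":0,"az":0,"hand":0.5}]'
python3 -m jog '[{"tx":0,"ty":0,"tz":-0.2,"ax":0,"ay":0,"az":0,"hand":0.5},{"tx":0,"ty":0,"tz":-0.4,"ax":0,"ay":0,"az":0,"hand":0.5},{"tx":0,"ty":0,"tz":-0.6,"ax":0,"ay":0,"az":0,"hand":0.5},{"tx":0,"ty":0,"tz":-0.8,"ax":0,"ay":0,"az":0,"hand":0.5},{"tx":0,"ty":0,"tz":-1,"ax":0,"ay":0,"az":0,"hand":0.5}]'
python3 -m jog '[{"tx":0.2,"ty":-0.1,"tz":-0.1,"ax":0,"ay":0,"az":0,"hand":0.5},{"tx":0.4,"ty":-0.2,"tz":-0.1,"ax":0,"ay":0,"az":0,"hand":0.5},{"tx":0.5,"ty":-0.3,"tz":-0.1,"ax":0,"ay":0,"az":0,"hand":0.5},{"tx":0.5,"ty":-0.3,"tz":-0.1,"ax":0,"ay":0,"az":0,"hand":0.5}]'
python3 - <<'E'
from h import *
s=snapshot("wrist");cv2.imwrite("pics/w13.png",s["pixels"][:,:,::-1]);t=snapshot("top");crop(t,100,90,560,320,1.7,"pics/t13.png");pickle.dump((s,t),open("w13.pkl","wb"))
E
```

```text
time: 18.87
tool_pos: [612.7, 264.8, 196.2]
tcp_rot: [180.0, -0.0, 95.4]
ft_force: [0.1, -0.0, -0.3]
finger_gap: 42.6
time: 19.28
tool_pos: [612.4, 264.7, 347.6]
tcp_rot: [180.0, -0.0, 95.4]
ft_force: [0.7, 0.7, 0.5]
finger_gap: 42.8
time: 19.62
tool_pos: [558.2, 338.4, 361.9]
tcp_rot: [180.0, -0.1, 95.6]
ft_force: [-0.8, -0.7, -0.6]
finger_gap: 42.7
```

View pics/w13.png

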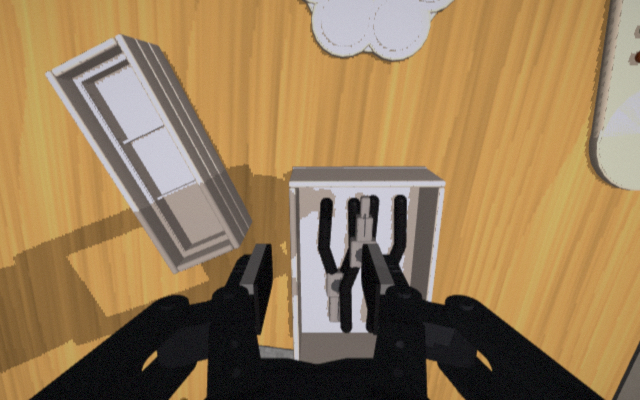

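View pics/t13.png

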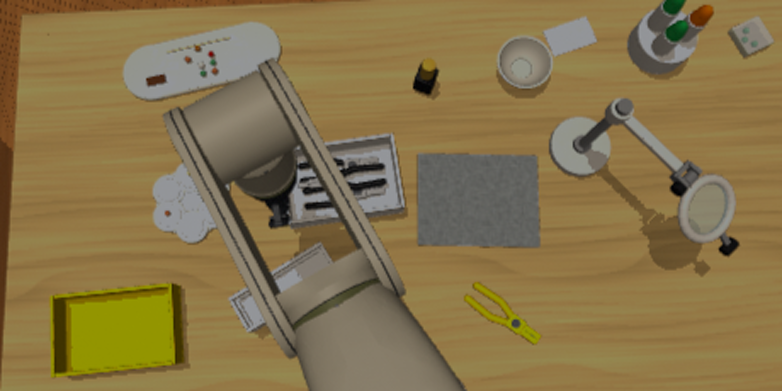

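All three pairs are in the box: pliers_top lies on the other two, the mat is clear, and no black-grip pliers remain elsewhere. For the tray I need the true fingertip height at a gap of about 66–85 mm, so I'll measure it in the wrist depth image while moving over the stack.

```bash

python3 -m jog '[{"tx":-0.05,"ty":-0.2,"tz":0,"ax":0,"ay":0,"az":0,"hand":0.8},{"tx":-0.1,"ty":-0.4,"tz":0,"ax":0,"ay":0,"az":0,"hand":0.8},{"tx":-0.1,"ty":-0.6,"tz":0,"ax":0,"ay":0,"az":0,"hand":0.8},{"tx":-0.1,"ty":-0.8,"tz":0,"ax":0,"ay":0,"az":0,"hand":0.8},{"tx":-0.1,"ty":-0.8,"tz":0,"ax":0,"ay":0,"az":0,"hand":0.8}]'
cat > tips.py <<'E'
from h import *
import sys
s=snapshot("wrist");st=sense();W=cloud(s)
cv2.imwrite(sys.argv[1],s["pixels"][:,:,::-1]);pickle.dump(s,open("wl.pkl","wb"))
from scipy.spatial.transform import Rotation as Ro
R=Ro.from_euler('xyz',st["tcp_rot"],degrees=True).as_matrix()
T=(W-st["tool_pos"])@R
m=(T[...,2]<200)&(T[...,2]>100)&(abs(T[...,0])<40)&(s["z_map"]>0)
for sg in(-1,1):
    q=T[m&(T[...,1]*sg>0)]; print(sg,"n",len(q),"zmax pct",np.percentile(q[:,2],[90,99,100]).round(1),"y inner",np.abs(q[:,1]).min().round(1),np.abs(q[:,1]).max().round(1),"x",q[:,0].min().round(1),q[:,0].max().round(1))
print(st["finger_gap"],st["tool_pos"])
E
python3 tips.py pics/w14.png; python3 plan.py 425 346 330 29.5
```

```text
time: 20.13
tool_pos: [439.2, 307.7, 359.4]
tcp_rot: [-179.7, 0.1, 95.4]
ft_force: [-0.3, -0.9, 0.3]
finger_gap: 68.0
-1 n 11444 zmax pct [144.9 162.2 167.2] y inner 0.1 69.0 x -13.4 17.6
1 n 11564 zmax pct [145.1 162.6 167.1] y inner 0.7 65.9 x -13.7 17.3
68.49973898866585 [441.14135058 307.95786752 360.282947  ]
t [ 0.263 -0.083  0.202] a [-1.000e-03  2.000e-03  1.465e+00] |mm| 51.2 j [29. -1. 98. -0. 82. 24.] gap 68.5 t= 20.1833
```

View pics/w14.png

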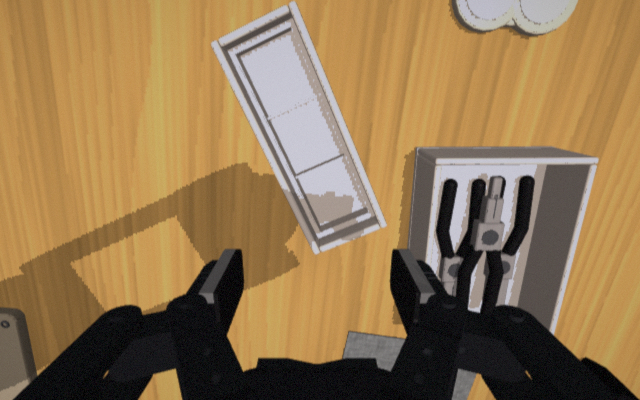

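```bash

python3 - <<'E'
from h import *
s=pickle.load(open("wl.pkl","rb"))
p=np.array([px2w(s,a,b,79.5)[:2] for a,b in [(212,43),(294,2),(385,225),(316,253)]]);print(p.round(1),p.mean(0).round(1),[np.linalg.norm(p[i]-p[i-1]).round(0) for i in range(4)])
d=p[0]-p[3]+p[1]-p[2];print(np.degrees(np.arctan2(d[1],d[0])))
W=cloud(s);m=(abs(W[...,2]-79.5)<4)&(W[...,0]<520)&(W[...,1]>230);print(rect(W,m))
E
python3 plan.py 425 346 300 119.5
```

```text
[[356.1 408.7]
 [410.9 439. ]
 [496.6 285.3]
 [442.9 254.6]] [426.6 346.9] [np.float64(177.0), np.float64(63.0), np.float64(176.0), np.float64(62.0)]
119.26425234430882
(array([426.1, 347.1]), array([ 66.3, 179.9]), 29.2, 5225)
t [ 0.263 -0.083  0.402] a [-0.002  0.001 -0.535] |mm| 73.1 j [29. -1. 98. -0. 82. 24.] gap 68.5 t= 20.1833
```

```bash

python3 -m jog '[{"tx":0.13,"ty":-0.04,"tz":0.1,"ax":0,"ay":0,"az":-0.15,"hand":1},{"tx":0.263,"ty":-0.075,"tz":0.2,"ax":0,"ay":0,"az":-0.3,"hand":1},{"tx":0.263,"ty":-0.075,"tz":0.4,"ax":0,"ay":0,"az":-0.45,"hand":1},{"tx":0.263,"ty":-0.075,"tz":0.4,"ax":0,"ay":0,"az":-0.53,"hand":1},{"tx":0.263,"ty":-0.075,"tz":0.4,"ax":0,"ay":0,"az":-0.53,"hand":1}]'
python3 -m jog '[{"tx":0,"ty":0,"tz":0,"ax":0,"ay":0,"az":0,"hand":1},{"tx":0,"ty":0,"tz":0,"ax":0,"ay":0,"az":0,"hand":1}]'
python3 tips.py pics/w15.png; python3 plan.py 426 347 260 119.3
python3 - <<'E'
from h import *
s=pickle.load(open("wl.pkl","rb"))
W=cloud(s);m=(abs(W[...,2]-79.5)<4)&(W[...,0]<520)&(W[...,1]>230);print(rect(W,m))
E
```

```text
time: 20.6
tool_pos: [428.1, 346.5, 298.7]
tcp_rot: [-179.8, 0.0, 119.4]
ft_force: [0.5, -0.0, 1.2]
finger_gap: 85.5
time: 20.77
tool_pos: [429.0, 347.1, 302.1]
tcp_rot: [179.9, 0.0, 119.1]
ft_force: [-0.1, -0.0, -0.6]
finger_gap: 85.6
-1 n 10818 zmax pct [142.4 156.6 160.6] y inner 0.4 74.5 x -13.4 17.0
1 n 10824 zmax pct [142.6 156.6 160.9] y inner 3.0 75.5 x -13.3 17.1
85.01369086659753 [428.86695226 347.13760375 302.29351003]
t [ 0.008 -0.018  0.282] a [ 0.003 -0.    -0.005] |mm| 42.4 j [ 34.   4. 100.  -0.  76.   5.] gap 85.0 t= 20.8167
(array([426.1, 346.9]), array([ 66.3, 179.8]), 29.3, 7331)
```

View pics/w15.png

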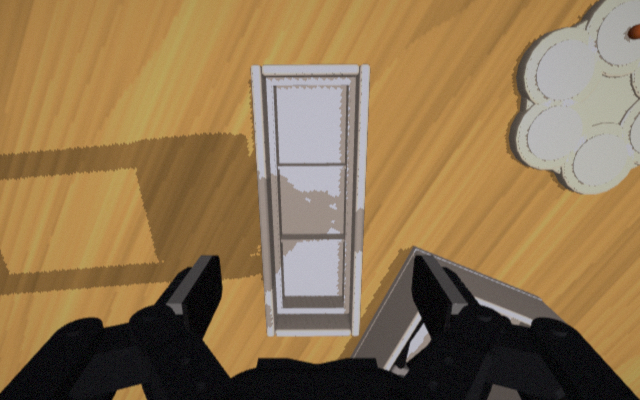

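```bash

python3 -m jog '[{"tx":0.008,"ty":-0.018,"tz":0.15,"ax":0,"ay":0,"az":0,"hand":1},{"tx":0.008,"ty":-0.018,"tz":0.3,"ax":0,"ay":0,"az":0,"hand":1},{"tx":0.008,"ty":-0.018,"tz":0.4,"ax":0,"ay":0,"az":0,"hand":1},{"tx":0.008,"ty":-0.018,"tz":0.43,"ax":0,"ay":0,"az":0,"hand":1},{"tx":0.008,"ty":-0.018,"tz":0.43,"ax":0,"ay":0,"az":0,"hand":1}]'
python3 -m jog '[{"tx":0,"ty":0,"tz":0,"ax":0,"ay":0,"az":0,"hand":1},{"tx":0,"ty":0,"tz":0,"ax":0,"ay":0,"az":0,"hand":1},{"tx":0,"ty":0,"tz":0,"ax":0,"ay":0,"az":0,"hand":1}]'; python3 plan.py 426 347 231 119.3
```

```text
time: 21.23
tool_pos: [424.7, 346.5, 235.8]
tcp_rot: [-179.9, 0.0, 119.2]
ft_force: [0.6, 0.8, 0.1]
finger_gap: 84.9
time: 21.48
tool_pos: [425.5, 347.3, 238.1]
tcp_rot: [179.8, -0.0, 119.2]
ft_force: [0.2, 0.1, 0.1]
finger_gap: 85.7
t [-0.004  0.002  0.047] a [ 0.004 -0.    -0.001] |mm| 7.1 j [ 34.   8. 103.  -0.  69.   5.] gap 85.7 t= 21.4833
```

```bash

python3 -m jog '[{"tx":0,"ty":0,"tz":0.045,"ax":0,"ay":0,"az":0,"hand":1},{"tx":0,"ty":0,"tz":0.045,"ax":0,"ay":0,"az":0,"hand":0.85},{"tx":0,"ty":0,"tz":0.045,"ax":0,"ay":0,"az":0,"hand":0.82}]' 40
python3 tips.py pics/w16.png
```

```text
time: 21.73
tool_pos: [424.6, 346.8, 229.3]
tcp_rot: [-180.0, 0.0, 119.2]
ft_force: [-0.6, 0.7, 0.3]
finger_gap: 69.9
-1 n 22667 zmax pct [185.4 186.3 187.6] y inner 0.2 68.2 x -40.0 40.0
1 n 23388 zmax pct [185.5 186.4 187.6] y inner 0.2 68.2 x -40.0 40.0
70.22390964915795 [424.63387054 346.86947276 229.42924987]
```

View pics/w16.png

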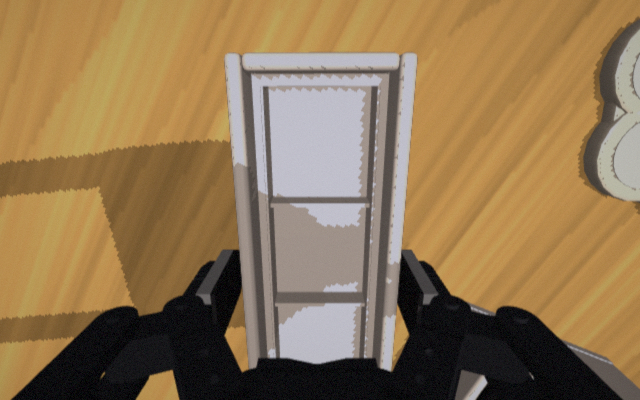

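```bash

python3 -m jog '[{"tx":0,"ty":0,"tz":-0.005,"ax":0,"ay":0,"az":0,"hand":0.7},{"tx":0,"ty":0,"tz":-0.005,"ax":0,"ay":0,"az":0,"hand":0.6},{"tx":0,"ty":0,"tz":-0.005,"ax":0,"ay":0,"az":0,"hand":0.6},{"tx":0,"ty":0,"tz":-0.005,"ax":0,"ay":0,"az":0,"hand":0.6},{"tx":0,"ty":0,"tz":-0.005,"ax":0,"ay":0,"az":0,"hand":0.6}]' 50
python3 -m jog '[{"tx":0,"ty":0,"tz":-0.05,"ax":0,"ay":0,"az":0,"hand":0.6},{"tx":0,"ty":0,"tz":-0.1,"ax":0,"ay":0,"az":0,"hand":0.6},{"tx":0,"ty":0,"tz":-0.15,"ax":0,"ay":0,"az":0,"hand":0.6},{"tx":0,"ty":0,"tz":-0.2,"ax":0,"ay":0,"az":0,"hand":0.6},{"tx":0,"ty":0,"tz":-0.2,"ax":0,"ay":0,"az":0,"hand":0.6}]'
python3 - <<'E'
from h import *
s=snapshot("wrist");t=snapshot("scene");crop(t,340,160,500,290,2.5,"a.png");a=cv2.imread("a.png")
b=cv2.resize(s["pixels"][:,:,::-1],(400,250)); c=np.zeros((325,800,3),np.uint8); c[:250,:400]=b; c[:a.shape[0],400:]=a
cv2.imwrite("pics/w17.png",c)
E
```

```text
time: 22.2
tool_pos: [424.7, 346.9, 230.2]
tcp_rot: [-180.0, 0.0, 119.3]
ft_force: [0.7, 0.6, -2.4]
finger_gap: 64.5
time: 22.62
tool_pos: [425.5, 347.5, 263.1]
tcp_rot: [179.8, -0.0, 119.3]
ft_force: [0.8, 0.5, 0.5]
finger_gap: 64.9
```

View pics/w17.png

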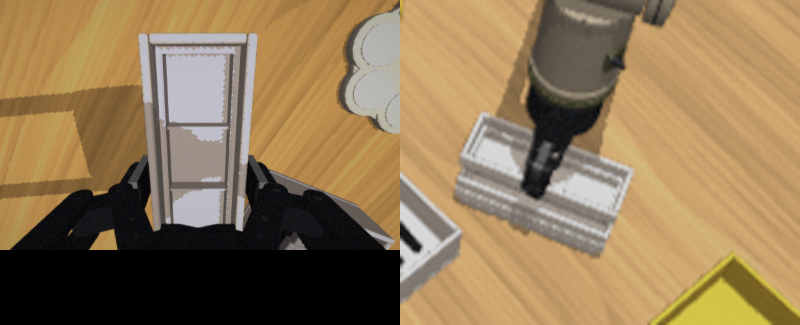

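```bash

python3 -m jog '[{"tx":0,"ty":0,"tz":-0.1,"ax":0,"ay":0,"az":0,"hand":0.6},{"tx":0,"ty":0,"tz":-0.2,"ax":0,"ay":0,"az":0,"hand":0.6},{"tx":0,"ty":0,"tz":-0.35,"ax":0,"ay":0,"az":0,"hand":0.6},{"tx":0,"ty":0,"tz":-0.5,"ax":0,"ay":0,"az":0,"hand":0.6},{"tx":0,"ty":0,"tz":-0.5,"ax":0,"ay":0,"az":0,"hand":0.6}]'
python3 - <<'E'
from h import *
s=snapshot("wrist");t=snapshot("scene");crop(t,340,160,500,290,2.5,"a.png");a=cv2.imread("a.png")
b=cv2.resize(s["pixels"][:,:,::-1],(400,250)); c=np.zeros((325,800,3),np.uint8); c[:250,:400]=b; c[:a.shape[0],400:]=a
cv2.imwrite("pics/w18.png",c)
E
python3 plan.py 570 0 330 86.5
```

```text
time: 23.13
tool_pos: [425.9, 347.7, 340.2]
tcp_rot: [179.6, -0.0, 119.3]
ft_force: [0.0, 0.8, -0.8]
finger_gap: 64.8
t [-2.491 -0.287  0.038] a [ 0.002 -0.001  0.728] |mm| 376.2 j [34.  2. 98.  0. 80.  5.] gap 64.8 t= 23.2333
```

View pics/w18.png

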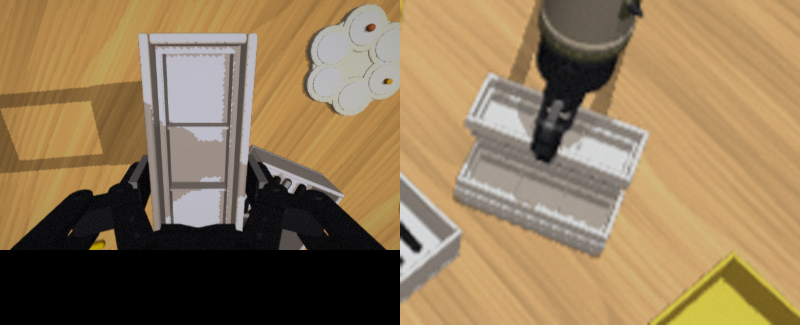

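Only the top tray is lifted; the other two stay nested. I'm carrying it to the mat.

```bash

python3 -m jog '[{"tx":-0.15,"ty":-0.02,"tz":0,"ax":0,"ay":0,"az":0,"hand":0.6},{"tx":-0.35,"ty":-0.04,"tz":0,"ax":0,"ay":0,"az":0,"hand":0.6},{"tx":-0.55,"ty":-0.06,"tz":0,"ax":0,"ay":0,"az":0,"hand":0.6},{"tx":-0.75,"ty":-0.08,"tz":0,"ax":0,"ay":0,"az":0,"hand":0.6},{"tx":-0.9,"ty":-0.1,"tz":0,"ax":0,"ay":0,"az":0,"hand":0.6}]'
python3 -m jog '[{"tx":-0.2,"ty":-0.02,"tz":0,"ax":0,"ay":0,"az":0.1,"hand":0.6},{"tx":-0.4,"ty":-0.04,"tz":0,"ax":0,"ay":0,"az":0.2,"hand":0.6},{"tx":-0.6,"ty":-0.06,"tz":0,"ax":0,"ay":0,"az":0.3,"hand":0.6},{"tx":-0.8,"ty":-0.08,"tz":0,"ax":0,"ay":0,"az":0.4,"hand":0.6},{"tx":-0.9,"ty":-0.1,"tz":0,"ax":0,"ay":0,"az":0.5,"hand":0.6}]'
python3 plan.py 570 0 330 86.5
```

```text
time: 23.65
tool_pos: [477.6, 219.7, 332.9]
tcp_rot: [-179.8, 0.0, 119.2]
ft_force: [0.1, 0.1, -1.1]
finger_gap: 65.0
time: 24.07
tool_pos: [530.8, 93.8, 333.0]
tcp_rot: [-179.8, 0.1, 96.4]
ft_force: [0.7, 0.9, -1.4]
finger_gap: 64.6
t [-0.651  0.19   0.02 ] a [-0.004  0.002  0.221] |mm| 101.7 j [  5.   1. 100.  -0.  80.  -2.] gap 64.6 t= 24.0667
```

```bash

python3 -m jog '[{"tx":-0.18,"ty":0.05,"tz":0.1,"ax":0,"ay":0,"az":0.1,"hand":0.6},{"tx":-0.36,"ty":0.1,"tz":0.2,"ax":0,"ay":0,"az":0.22,"hand":0.6},{"tx":-0.54,"ty":0.15,"tz":0.3,"ax":0,"ay":0,"az":0.22,"hand":0.6},{"tx":-0.65,"ty":0.19,"tz":0.35,"ax":0,"ay":0,"az":0.22,"hand":0.6},{"tx":-0.65,"ty":0.19,"tz":0.35,"ax":0,"ay":0,"az":0.22,"hand":0.6}]'
python3 -m jog '[{"tx":0,"ty":0,"tz":0,"ax":0,"ay":0,"az":0,"hand":0.6},{"tx":0,"ty":0,"tz":0,"ax":0,"ay":0,"az":0,"hand":0.6},{"tx":0,"ty":0,"tz":0,"ax":0,"ay":0,"az":0,"hand":0.6}]'
python3 plan.py 570 0 194 86.5
python3 - <<'E'
from h import *
s=snapshot("wrist");t=snapshot("top");crop(t,300,140,440,260,2.5,"a.png");a=cv2.imread("a.png")
b=cv2.resize(s["pixels"][:,:,::-1],(400,250)); c=np.zeros((325,800,3),np.uint8); c[:250,:400]=b; c[:a.shape[0],400:400+a.shape[1]]=a
cv2.imwrite("pics/w19.png",c)
E
```

```text
time: 24.48
tool_pos: [569.4, 0.2, 278.0]
tcp_rot: [-179.6, 0.1, 86.7]
ft_force: [-0.7, -0.1, -2.2]
finger_gap: 64.8
time: 24.73
tool_pos: [570.0, 4.1, 282.7]
tcp_rot: [-180.0, -0.0, 86.9]
ft_force: [-0.6, -0.6, -1.2]
finger_gap: 64.8
t [-0.028  0.002  0.591] a [-0.001 -0.     0.009] |mm| 88.8 j [-5.  8. 98.  0. 74. -2.] gap 64.8 t= 24.7333
```

View pics/w19.png

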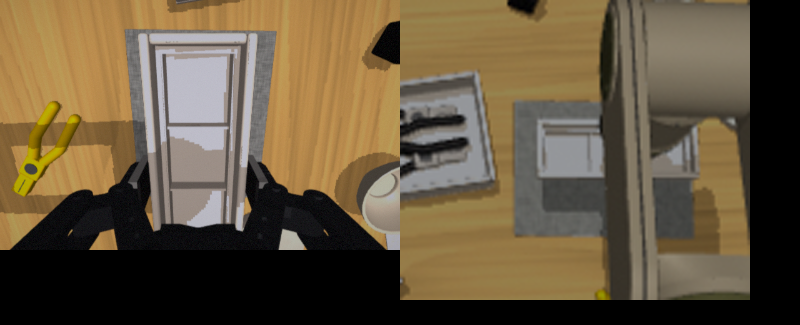

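```bash

python3 -m jog '[{"tx":-0.02,"ty":0,"tz":0.15,"ax":0,"ay":0,"az":0,"hand":0.6},{"tx":-0.028,"ty":0,"tz":0.3,"ax":0,"ay":0,"az":0,"hand":0.6},{"tx":-0.028,"ty":0,"tz":0.45,"ax":0,"ay":0,"az":0,"hand":0.6},{"tx":-0.028,"ty":0,"tz":0.53,"ax":0,"ay":0,"az":0,"hand":0.6},{"tx":-0.028,"ty":0,"tz":0.53,"ax":0,"ay":0,"az":0,"hand":0.6}]'
python3 -m jog '[{"tx":0,"ty":0,"tz":0.02,"ax":0,"ay":0,"az":0,"hand":0.6},{"tx":0,"ty":0,"tz":0.02,"ax":0,"ay":0,"az":0,"hand":0.6}]'
python3 plan.py 570 0 193 86.5
```

```text
time: 25.25
tool_pos: [568.3, -0.2, 200.3]
tcp_rot: [-179.7, -0.0, 86.9]
ft_force: [0.1, 0.2, -2.0]
finger_gap: 64.8
time: 25.42
tool_pos: [570.6, -0.7, 201.5]
tcp_rot: [179.9, 0.0, 86.9]
ft_force: [0.4, 0.1, -1.6]
finger_gap: 64.8
t [ 0.005 -0.005  0.056] a [0.002 0.    0.008] |mm| 8.5 j [ -5.  14. 100.  -0.  66.  -2.] gap 64.8 t= 25.4167
```

```bash

python3 -m jog '[{"tx":0,"ty":0,"tz":0.03,"ax":0,"ay":0,"az":0,"hand":0.6},{"tx":0,"ty":0,"tz":0.04,"ax":0,"ay":0,"az":0,"hand":0.6},{"tx":0,"ty":0,"tz":0.04,"ax":0,"ay":0,"az":0,"hand":0.6},{"tx":0,"ty":0,"tz":0.04,"ax":0,"ay":0,"az":0,"hand":0.6}]'
python3 -m jog '[{"tx":0,"ty":0,"tz":0.012,"ax":0,"ay":0,"az":0,"hand":0.6},{"tx":0,"ty":0,"tz":0.012,"ax":0,"ay":0,"az":0,"hand":0.6},{"tx":0,"ty":0,"tz":0.012,"ax":0,"ay":0,"az":0,"hand":0.6}]'
```

```text
time: 25.75
tool_pos: [570.2, -1.0, 194.8]
tcp_rot: [180.0, 0.0, 86.9]
ft_force: [0.3, -0.0, -1.0]
finger_gap: 64.6
time: 26.0
tool_pos: [570.5, -1.0, 193.2]
tcp_rot: [179.9, 0.0, 86.8]
ft_force: [0.3, 0.1, 2.0]
finger_gap: 65.1
```

Contact. Releasing and lifting.

```bash

python3 -m jog '[{"tx":0,"ty":0,"tz":0,"ax":0,"ay":0,"az":0,"hand":0.8},{"tx":0,"ty":0,"tz":0,"ax":0,"ay":0,"az":0,"hand":1},{"tx":0,"ty":0,"tz":0,"ax":0,"ay":0,"az":0,"hand":1},{"tx":0,"ty":0,"tz":0,"ax":0,"ay":0,"az":0,"hand":1}]'
python3 -m jog '[{"tx":0,"ty":0,"tz":-0.1,"ax":0,"ay":0,"az":0,"hand":1},{"tx":0,"ty":0,"tz":-0.3,"ax":0,"ay":0,"az":0,"hand":1},{"tx":0,"ty":0,"tz":-0.55,"ax":0,"ay":0,"az":0,"hand":1},{"tx":0,"ty":0,"tz":-0.8,"ax":0,"ay":0,"az":0,"hand":1},{"tx":0,"ty":0,"tz":-1,"ax":0,"ay":0,"az":0,"hand":1}]'
python3 -m jog '[{"tx":0,"ty":-0.2,"tz":-0.25,"ax":0,"ay":0,"az":0,"hand":1},{"tx":0,"ty":-0.4,"tz":-0.5,"ax":0,"ay":0,"az":0,"hand":1},{"tx":0,"ty":-0.6,"tz":-0.6,"ax":0,"ay":0,"az":0,"hand":1},{"tx":0,"ty":-0.8,"tz":-0.6,"ax":0,"ay":0,"az":0,"hand":1},{"tx":0,"ty":-1,"tz":-0.6,"ax":0,"ay":0,"az":0,"hand":1}]'
python3 - <<'E'
from h import *
t=snapshot("top");pickle.dump(t,open("t20.pkl","wb"));crop(t,180,90,560,320,2,"pics/t20.png")
W=cloud(t);v,u=np.mgrid[:400,:640]
def box(a,b,c,d): return (u>=a)&(u<c)&(v>=b)&(v<d)
print(rect(W,box(340,175,425,240)&(W[...,2]>37)&(W[...,2]<48)))
E
```

```text
time: 26.33
tool_pos: [570.0, -1.0, 192.5]
tcp_rot: [-180.0, -0.0, 86.8]
ft_force: [-0.1, -0.5, 0.5]
finger_gap: 85.3
time: 26.75
tool_pos: [570.2, -1.0, 345.5]
tcp_rot: [179.9, 0.0, 86.9]
ft_force: [0.4, 0.1, -0.2]
finger_gap: 85.4
time: 27.17
tool_pos: [419.1, 7.3, 435.0]
tcp_rot: [179.8, 0.0, 86.9]
ft_force: [-0.2, -0.1, -0.0]
finger_gap: 85.6
(array([568.1,   8.2]), array([157.9,  64.9]), 87.3, 219)
```

View pics/t20.png

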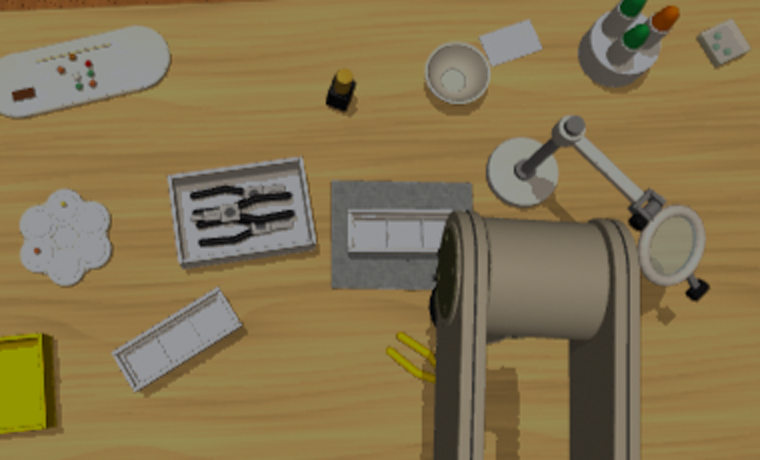

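The tray is on the mat, along its long side and near its middle. The robot partly hides it, so I'll check it again later. All pliers are in the box at (245,212) in this crop, and the two remaining trays are still stacked. Next I'll measure the magnifier.

```bash

python3 - <<'E'
from h import *
for f in("top0.pkl","scene0.pkl"):
    s=pickle.load(open(f,"rb"));W=cloud(s);p=s["pixels"].astype(int)
    R=(W[...,0]>350)&(W[...,0]<720)&(W[...,1]<-120)&(W[...,1]>-450)
    def show(n,m):
        q=W[m]; print(f,n,len(q),q.min(0).round(1),q.max(0).round(1),q.mean(0).round(1))
    show("posttop",R&(W[...,2]>238))
    show("arm",R&(W[...,2]>208)&(W[...,2]<235)&(W[...,0]>560))
    m=R&(p.max(-1)<60)&(W[...,2]>100)&(W[...,2]<190)&(W[...,0]<500); show("handle",m); print(rect(W,m))
    m=R&(W[...,2]<30)&(W[...,2]>17)&(abs(W[...,0]-650)<80)&(abs(W[...,1]+185)<80); show("base",m); print(rect(W,m))
    m=R&(W[...,2]>150)&(W[...,0]<545)&(p.max(-1)>=60); show("ring",m);print(rect(W,m))
E
```

```text
top0.pkl posttop 88 [ 644.8 -203.8  238.1] [ 670.  -176.2  252.8] [ 657.  -190.6  246.1]
top0.pkl arm 456 [ 560.  -303.4  208.4] [ 673.6 -173.3  235. ] [ 608.1 -230.9  224.4]
top0.pkl handle 69 [ 437.1 -378.6  135.7] [ 463.7 -352.1  160.6] [ 449.1 -364.9  150.2]
(array([ 451.3, -365.9]), array([27.5, 25.3]), 6.0, 69)
top0.pkl base 718 [ 604.  -244.9   17. ] [ 710.  -137.4   30. ] [ 654.6 -188.4   20.9]
(array([ 657.3, -191.2]), array([106.8, 106.4]), 87.4, 718)
top0.pkl ring 1074 [ 436.8 -373.5  151.2] [ 544.8 -259.3  233.9] [ 502.2 -319.3  190.4]
(array([ 490.8, -316.4]), array([114.2, 107.9]), 90.0, 1074)
scene0.pkl posttop 74 [ 648.3 -205.1  238.3] [ 674.5 -174.2  252.2] [ 661.1 -188.2  245.7]
scene0.pkl arm 306 [ 560.  -300.1  208.1] [ 677.3 -171.7  234.9] [ 617.3 -223.7  224.5]
scene0.pkl handle 11 [ 440.3 -371.3  143.2] [ 459.1 -356.6  156. ] [ 449.8 -363.3  152. ]
(array([ 450.7, -363.3]), array([ 9.4, 19.9]), 63.4, 11)
scene0.pkl base 573 [ 607.  -244.4   17. ] [ 714.  -134.8   29.5] [ 662.3 -184.3   22.1]
(array([ 659.7, -189.2]), array([111.3, 104.6]), 61.9, 573)
scene0.pkl ring 259 [ 439.  -377.9  150.4] [ 544.6 -264.9  232.9] [ 498.1 -317.2  189.8]
(array([ 491.6, -321.4]), array([106.2, 112.2]), 0.6, 259)
```

Post axis is at about (658,-190), and the handle at about (450,-365,140). That gives an arm direction of about 220° and a droop of about 32°. The tray bearing from the post is 115° at a distance of 208 mm, where the lens radius is 210 mm, so the numbers agree. I'm moving above the handle.

```bash

python3 -m jog '[{"tx":-0.2,"ty":0.03,"tz":0,"ax":0,"ay":0,"az":0.1,"hand":0.8},{"tx":-0.45,"ty":0.06,"tz":0,"ax":0,"ay":0,"az":0.2,"hand":0.8},{"tx":-0.7,"ty":0.09,"tz":0,"ax":0,"ay":0,"az":0.3,"hand":0.8},{"tx":-0.95,"ty":0.12,"tz":0,"ax":0,"ay":0,"az":0.4,"hand":0.7},{"tx":-1,"ty":0.14,"tz":0,"ax":0,"ay":0,"az":0.4,"hand":0.7}]'
python3 plan.py 450 -365 420 40
```

```text
time: 27.63
tool_pos: [432.6, -147.8, 432.5]
tcp_rot: [180.0, 0.1, 68.4]
ft_force: [-0.4, 0.0, 0.2]
finger_gap: 60.0
t [-1.303  0.641  0.087] a [0.001 0.002 0.631] |mm| 218.3 j [-25. -16. 105.  -0.  91.  -4.] gap 60.0 t= 27.6333
```

```bash

python3 -m jog '[{"tx":-0.2,"ty":0.1,"tz":0,"ax":0,"ay":0,"az":0.1,"hand":0.7},{"tx":-0.4,"ty":0.2,"tz":0,"ax":0,"ay":0,"az":0.2,"hand":0.7},{"tx":-0.6,"ty":0.3,"tz":0,"ax":0,"ay":0,"az":0.3,"hand":0.6},{"tx":-0.8,"ty":0.4,"tz":0,"ax":0,"ay":0,"az":0.45,"hand":0.6},{"tx":-0.85,"ty":0.42,"tz":0,"ax":0,"ay":0,"az":0.45,"hand":0.6}]'
python3 plan.py 450 -365 420 40
```

```text
time: 28.05
tool_pos: [445.6, -288.8, 432.0]
tcp_rot: [180.0, 0.1, 48.1]
ft_force: [0.0, 0.1, -0.3]
finger_gap: 51.0
t [-0.359  0.361  0.08 ] a [0.    0.002 0.18 ] |mm| 77.3 j [-38.  -4.  94.  -0.  90.   3.] gap 51.0 t= 28.05
```

```bash

python3 -m jog '[{"tx":-0.18,"ty":0.18,"tz":0.04,"ax":0,"ay":0,"az":0.1,"hand":0.6},{"tx":-0.359,"ty":0.361,"tz":0.08,"ax":0,"ay":0,"az":0.18,"hand":0.6},{"tx":-0.359,"ty":0.361,"tz":0.08,"ax":0,"ay":0,"az":0.18,"hand":0.6},{"tx":-0.359,"ty":0.361,"tz":0.08,"ax":0,"ay":0,"az":0.18,"hand":0.6},{"tx":-0.359,"ty":0.361,"tz":0.08,"ax":0,"ay":0,"az":0.18,"hand":0.6}]'
python3 plan.py 450 -365 420 40
python3 - <<'E'
from h import *
s=snapshot("wrist");cv2.imwrite("pics/w21.png",s["pixels"][:,:,::-1]);pickle.dump(s,open("wl.pkl","wb"));print(w2px(s,(450,-365,150)))
E
```

```text
time: 28.47
tool_pos: [450.9, -360.9, 420.2]
tcp_rot: [-179.9, -0.0, 40.6]
ft_force: [0.2, 0.3, 0.1]
finger_gap: 51.3
t [-0.023  0.017  0.001] a [-0.002 -0.001  0.013] |mm| 4.2 j [-44.   4.  88.   0.  89.   6.] gap 51.3 t= 28.4667
[319.15732221 201.9194776 ]
```

View pics/w21.png

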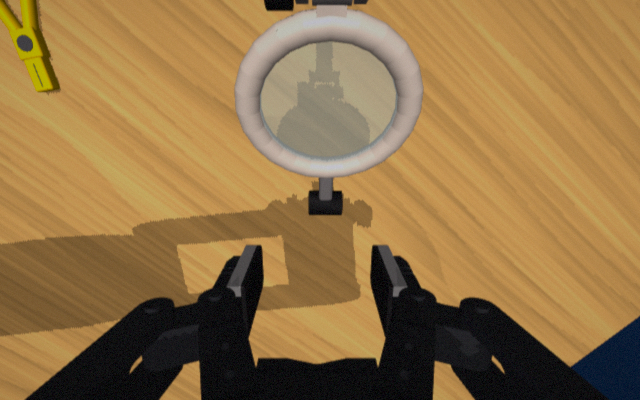

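The roller shows at (325,203), against a predicted (319,202), and the arm is well aligned with the tool. I'm refining before going down.

```bash

python3 - <<'E'
from h import *
s=pickle.load(open("wl.pkl","rb"));W=cloud(s)
print(px2w(s,325,203,148).round(1),W[195:212:4,325].round(1), W[203,315].round(1),W[203,338].round(1))
print("ring",W[95,247].round(1),W[95,412].round(1),W[165,325].round(1),W[25,330].round(1))
E
python3 plan.py 449 -368 295 40
```

```text
[ 451.8 -369.5  148. ] [[ 458.3 -363.5  155.6]
 [ 455.2 -366.3  152.3]
 [ 453.4 -367.9  154.7]
 [ 450.8 -370.1  154.1]
 [ 448.  -372.6  152.5]] [ 448.3 -362.3  154.1] [ 459.5 -375.7  153.4]
ring [ 483.9 -283.2  200.8] [ 542.8 -352.1  200.6] [ 477.7 -346.3  170. ] [ 536.6 -296.6  219.1]
t [-0.043  0.029  0.839] a [-0.    -0.001  0.014] |mm| 126.0 j [-44.   4.  88.   0.  89.   6.] gap 51.3 t= 28.5167
```

```bash
python3 plan.py 452.5 -368.5 299 40.6;
python3 -m jog '[{"tx":-0.025,"ty":0.045,"tz":0.2,"ax":0,"ay":0,"az":0,"hand":0.6},{"tx":-0.025,"ty":0.045,"tz":0.4,"ax":0,"ay":0,"az":0,"hand":0.6},{"tx":-0.025,"ty":0.045,"tz":0.6,"ax":0,"ay":0,"az":0,"hand":0.6},{"tx":-0.025,"ty":0.045,"tz":0.75,"ax":0,"ay":0,"az":0,"hand":0.6},{"tx":-0.025,"ty":0.045,"tz":0.78,"ax":0,"ay":0,"az":0,"hand":0.6}]'
python3 -m jog '[{"tx":0,"ty":0,"tz":0,"ax":0,"ay":0,"az":0,"hand":0.6},{"tx":0,"ty":0,"tz":0,"ax":0,"ay":0,"az":0,"hand":0.6},{"tx":0,"ty":0,"tz":0,"ax":0,"ay":0,"az":0,"hand":0.6}]'
python3 plan.py 452.5 -368.5 299 40.6
python3 - <<'E'
from h import *
s=snapshot("wrist");cv2.imwrite("pics/w22.png",s["pixels"][:,:,::-1])
E
```

```text
t [-0.028  0.047  0.812] a [-0.    -0.001  0.   ] |mm| 122.1 j [-44.   4.  88.   0.  89.   6.] gap 51.3 t= 28.5167
time: 28.93
tool_pos: [451.5, -366.4, 299.3]
tcp_rot: [-179.6, 0.0, 40.6]
ft_force: [-1.4, 0.6, -0.7]
finger_gap: 51.1
time: 29.18
tool_pos: [453.2, -369.3, 306.5]
tcp_rot: [179.8, -0.0, 40.6]
ft_force: [0.3, 0.1, 0.0]
finger_gap: 51.4
t [-0.    -0.007  0.05 ] a [ 0.005 -0.001 -0.001] |mm| 7.6 j [-44.   9.  94.   0.  77.   5.] gap 51.4 t= 29.1833
```

View pics/w22.png

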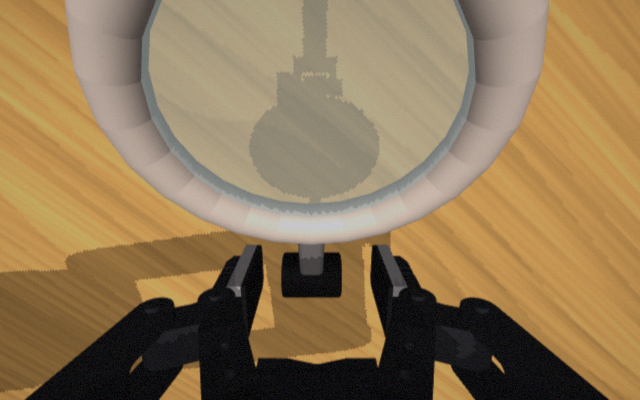

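```bash

python3 -m jog '[{"tx":0,"ty":-0.01,"tz":0.045,"ax":0,"ay":0,"az":0,"hand":0.5},{"tx":0,"ty":-0.01,"tz":0.045,"ax":0,"ay":0,"az":0,"hand":0.35},{"tx":0,"ty":-0.01,"tz":0.045,"ax":0,"ay":0,"az":0,"hand":0.2},{"tx":0,"ty":-0.01,"tz":0.045,"ax":0,"ay":0,"az":0,"hand":0.2},{"tx":0,"ty":-0.01,"tz":0.045,"ax":0,"ay":0,"az":0,"hand":0.2}]' 30
python3 -m jog '[{"tx":0,"ty":0,"tz":0,"ax":0,"ay":0,"az":0,"hand":0.2},{"tx":0,"ty":0,"tz":0,"ax":0,"ay":0,"az":0,"hand":0.2}]'
python3 plan.py 452.5 -368.5 299 40.6
```

```text
time: 29.65
tool_pos: [451.3, -367.9, 296.9]
tcp_rot: [-180.0, -0.0, 40.5]
ft_force: [-0.2, 0.5, 1.0]
finger_gap: 25.4
time: 29.82
tool_pos: [451.4, -367.9, 296.9]
tcp_rot: [-180.0, -0.0, 40.5]
ft_force: [-0.1, 1.5, 0.8]
finger_gap: 25.3
t [ 0.003  0.008 -0.014] a [-0.    -0.    -0.002] |mm| 2.5 j [-44.   9.  95.   0.  76.   5.] gap 25.3 t= 29.8167
```

```bash

python3 -m jog '[{"tx":-0.044,"ty":0,"tz":-0.08,"ax":0,"ay":0,"az":0,"hand":0.2},{"tx":-0.078,"ty":0,"tz":-0.165,"ax":0,"ay":0,"az":0,"hand":0.2},{"tx":-0.103,"ty":0,"tz":-0.248,"ax":0,"ay":0,"az":0,"hand":0.2},{"tx":-0.123,"ty":0,"tz":-0.333,"ax":0,"ay":0,"az":0,"hand":0.2},{"tx":-0.123,"ty":0,"tz":-0.333,"ax":0,"ay":0,"az":0,"hand":0.2}]'
python3 -m jog '[{"tx":-0.012,"ty":0,"tz":-0.09,"ax":0,"ay":0,"az":0,"hand":0.2},{"tx":-0.015,"ty":0,"tz":-0.165,"ax":0,"ay":0,"az":0,"hand":0.2},{"tx":-0.015,"ty":0,"tz":-0.165,"ax":0,"ay":0,"az":0,"hand":0.2},{"tx":-0.015,"ty":0,"tz":-0.165,"ax":0,"ay":0,"az":0,"hand":0.2}]'
python3 - <<'E'
from h import *
s=snapshot("wrist");t=snapshot("scene");pickle.dump((s,t),open("wl.pkl","wb"));crop(t,160,50,320,190,2.5,"a.png");a=cv2.imread("a.png")
b=cv2.resize(s["pixels"][:,:,::-1],(400,250)); c=np.zeros((350,800,3),np.uint8); c[:250,:400]=b; c[:a.shape[0],400:]=a
cv2.imwrite("pics/w23.png",c)
E
```

```text
time: 30.23
tool_pos: [437.2, -381.0, 350.3]
tcp_rot: [179.8, 0.0, 40.5]
ft_force: [-2.0, 0.4, -0.1]
finger_gap: 25.4
time: 30.57
tool_pos: [435.8, -382.0, 373.4]
tcp_rot: [179.8, 0.0, 40.5]
ft_force: [-1.7, -3.3, 0.9]
finger_gap: 25.3
```

View pics/w23.png

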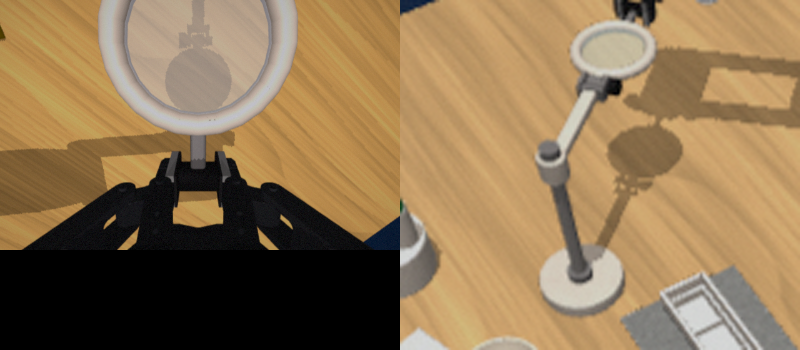

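```bash
cat > ring.py <<'E'
from h import *
import sys
def ringfit(s,cx,cy,verbose=True):
    W=cloud(s);p=s["pixels"].astype(int)
    r=np.hypot(W[...,0]-cx,W[...,1]-cy)
    m=(r<75)&(W[...,2]>195)&(W[...,2]<250)&(p.max(-1)>90)&(p.max(-1)-p.min(-1)<45)&(s["z_map"]>0)
    q=W[m]; 
    # keep ring annulus
    for _ in range(3):
        (a,b),rad=cv2.minEnclosingCircle(q[:,:2].astype(np.float32)); 
    A=np.c_[q[:,:2]-q[:,:2].mean(0),np.ones(len(q))]
    c,*_=np.linalg.lstsq(A,q[:,2],rcond=None)
    res=q[:,2]-A@c; k=abs(res)<4; c,*_=np.linalg.lstsq(A[k],q[k,2],rcond=None)
    print("n",len(q),"centre",round(a,1),round(b,1),"rad",round(rad,1),"slope deg",np.degrees(c[:2]).round(2),"z",c[2].round(1))
E
python3 - <<'E'
from ring import *
w,t=pickle.load(open("wl.pkl","rb"))
ringfit(w,658-.755*210,-190-.656*210);ringfit(t,658-.755*210,-190-.656*210)
E
```

```text
n 42385 centre 489.1 -337.9 rad 61.1 slope deg [-0.77 -0.66] z 223.8
n 681 centre 498.7 -324.7 rad 73.8 slope deg [1.7  1.13] z 223.4
```

The head is level to within about 1° by the wrist depth image. I'm loosening the pinch to a straddle and swinging it round in steps.

```bash

python3 -m jog '[{"tx":0,"ty":0,"tz":0,"ax":0,"ay":0,"az":0,"hand":0.35},{"tx":0,"ty":0,"tz":0,"ax":0,"ay":0,"az":0,"hand":0.45},{"tx":0,"ty":0,"tz":0,"ax":0,"ay":0,"az":0,"hand":0.45},{"tx":0,"ty":0,"tz":0,"ax":0,"ay":0,"az":0,"hand":0.45}]'
python3 plan.py 435.8 -382 373 40.5; python3 plan.py 403.6 -338.7 373 30.3; python3 plan.py 380.8 -290.9 373 20
```

```text
time: 31.0
tool_pos: [435.7, -381.2, 371.2]
tcp_rot: [-180.0, -0.0, 40.5]
ft_force: [-0.8, -0.1, -0.4]
finger_gap: 38.4
t [-0.003  0.005 -0.012] a [-0.001 -0.     0.   ] |mm| 2.0 j [-46.   5.  91.   0.  84.   3.] gap 38.4 t= 31.0
t [ 0.021 -0.354 -0.012] a [-0.001 -0.     0.227] |mm| 53.3 j [-46.   5.  91.   0.  84.   3.] gap 38.4 t= 31.0
t [ 0.113 -0.695 -0.011] a [-0.001 -0.     0.456] |mm| 105.7 j [-46.   5.  91.   0.  84.   3.] gap 38.4 t= 31.0
```

```bash

python3 -m jog '[{"tx":0.005,"ty":-0.17,"tz":0,"ax":0,"ay":0,"az":0.11,"hand":0.45},{"tx":0.021,"ty":-0.35,"tz":0,"ax":0,"ay":0,"az":0.22,"hand":0.45},{"tx":0.06,"ty":-0.52,"tz":0,"ax":0,"ay":0,"az":0.34,"hand":0.45},{"tx":0.113,"ty":-0.69,"tz":0,"ax":0,"ay":0,"az":0.45,"hand":0.45},{"tx":0.113,"ty":-0.69,"tz":0,"ax":0,"ay":0,"az":0.45,"hand":0.45}]'
python3 plan.py 367.5 -241.2 373 10; python3 plan.py 363 -190 373 0
python3 - <<'E'
from h import *
s=snapshot("wrist");cv2.imwrite("pics/w24.png",s["pixels"][:,:,::-1])
E
```

```text
time: 31.42
tool_pos: [380.1, -288.6, 370.7]
tcp_rot: [-179.8, 0.0, 20.0]
ft_force: [-0.0, 0.3, 0.1]
finger_gap: 38.5
t [ 0.029 -0.326 -0.014] a [-0.003  0.001  0.223] |mm| 49.1 j [-43. -11. 107.   0.  84.  27.] gap 38.5 t= 31.4167
t [ 0.118 -0.657 -0.013] a [-0.003  0.001  0.445] |mm| 100.1 j [-43. -11. 107.   0.  84.  27.] gap 38.5 t= 31.4167
```

View pics/w24.png

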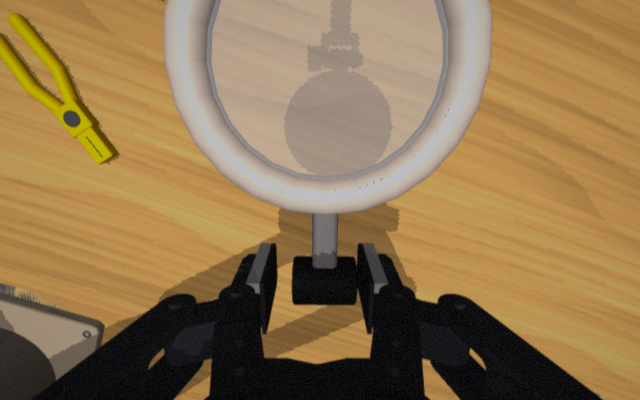

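The roller at (324,280) follows between the pads. Continuing.

```bash

python3 -m jog '[{"tx":0.008,"ty":-0.16,"tz":-0.01,"ax":0,"ay":0,"az":0.11,"hand":0.45},{"tx":0.029,"ty":-0.326,"tz":-0.01,"ax":0,"ay":0,"az":0.22,"hand":0.45},{"tx":0.066,"ty":-0.49,"tz":-0.01,"ax":0,"ay":0,"az":0.34,"hand":0.45},{"tx":0.118,"ty":-0.657,"tz":-0.01,"ax":0,"ay":0,"az":0.445,"hand":0.45},{"tx":0.118,"ty":-0.657,"tz":-0.01,"ax":0,"ay":0,"az":0.445,"hand":0.45}]'
python3 plan.py 367.5 -138.8 373 -10; python3 plan.py 380.8 -89.1 373 -20
```

```text
time: 31.88
tool_pos: [364.0, -190.9, 373.3]
tcp_rot: [-179.9, -0.0, 0.1]
ft_force: [0.1, 0.3, -0.8]
finger_gap: 38.3
t [ 0.024 -0.347  0.002] a [-0.001 -0.001  0.224] |mm| 52.2 j [-35. -22. 116.   0.  87.  55.] gap 38.3 t= 31.8833
t [ 0.113 -0.679  0.003] a [-0.001 -0.001  0.447] |mm| 103.2 j [-35. -22. 116.   0.  87.  55.] gap 38.3 t= 31.8833
```

```bash

python3 -m jog '[{"tx":0.006,"ty":-0.17,"tz":0,"ax":0,"ay":0,"az":0.11,"hand":0.45},{"tx":0.024,"ty":-0.347,"tz":0,"ax":0,"ay":0,"az":0.22,"hand":0.45},{"tx":0.06,"ty":-0.51,"tz":0,"ax":0,"ay":0,"az":0.34,"hand":0.45},{"tx":0.113,"ty":-0.679,"tz":0,"ax":0,"ay":0,"az":0.445,"hand":0.45},{"tx":0.113,"ty":-0.679,"tz":0,"ax":0,"ay":0,"az":0.445,"hand":0.45}]'
python3 plan.py 402.5 -42.5 373 -30; python3 plan.py 432 -0.4 373 -40
python3 - <<'E'
from h import *
s=snapshot("wrist");cv2.imwrite("pics/w25.png",s["pixels"][:,:,::-1])
E
```

```text
time: 32.3
tool_pos: [381.6, -89.0, 373.5]
tcp_rot: [-179.9, -0.1, -19.9]
ft_force: [-0.1, -0.1, -0.1]
finger_gap: 38.3
t [ 0.026 -0.339  0.004] a [-0.002 -0.001  0.225] |mm| 50.9 j [-21. -26. 118.   0.  88.  89.] gap 38.3 t= 32.3
t [ 0.115 -0.669  0.004] a [-0.002 -0.001  0.448] |mm| 101.9 j [-21. -26. 118.   0.  88.  89.] gap 38.3 t= 32.3
```

View pics/w25.png

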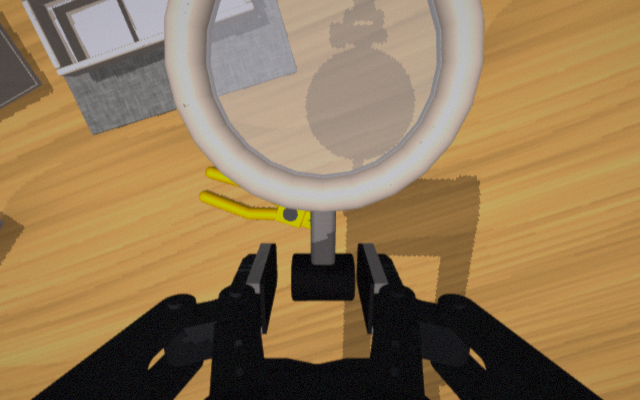

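```bash

python3 -m jog '[{"tx":0.006,"ty":-0.17,"tz":0,"ax":0,"ay":0,"az":0.11,"hand":0.45},{"tx":0.026,"ty":-0.339,"tz":0,"ax":0,"ay":0,"az":0.22,"hand":0.45},{"tx":0.06,"ty":-0.51,"tz":0,"ax":0,"ay":0,"az":0.34,"hand":0.45},{"tx":0.115,"ty":-0.669,"tz":0,"ax":0,"ay":0,"az":0.445,"hand":0.45},{"tx":0.115,"ty":-0.669,"tz":0,"ax":0,"ay":0,"az":0.445,"hand":0.45}]'
python3 plan.py 458.8 27.2 373 -47; python3 plan.py 488.8 51.7 373 -54
```

```text
time: 32.77
tool_pos: [432.6, -1.5, 373.1]
tcp_rot: [-179.9, -0.0, -39.8]
ft_force: [0.4, -0.1, 0.3]
finger_gap: 38.4
t [ 0.012 -0.259  0.001] a [-0.002 -0.     0.159] |mm| 38.9 j [ -7. -19. 113.   0.  86. 123.] gap 38.4 t= 32.7667
t [ 0.061 -0.512  0.001] a [-0.002 -0.     0.315] |mm| 77.4 j [ -7. -19. 113.   0.  86. 123.] gap 38.4 t= 32.7667
```

```bash

python3 -m jog '[{"tx":0.004,"ty":-0.13,"tz":0,"ax":0,"ay":0,"az":0.08,"hand":0.45},{"tx":0.012,"ty":-0.259,"tz":0,"ax":0,"ay":0,"az":0.16,"hand":0.45},{"tx":0.035,"ty":-0.385,"tz":0,"ax":0,"ay":0,"az":0.22,"hand":0.45},{"tx":0.061,"ty":-0.512,"tz":0,"ax":0,"ay":0,"az":0.26,"hand":0.45},{"tx":0.061,"ty":-0.512,"tz":0,"ax":0,"ay":0,"az":0.26,"hand":0.45}]'
python3 plan.py 533.3 77.4 373 -52
python3 - <<'E'
from ring import *
import math
s=snapshot("wrist");cv2.imwrite("pics/w26.png",s["pixels"][:,:,::-1])
a=math.radians(125);ringfit(s,658+210*math.cos(a),-190+210*math.sin(a))
E
```

```text
time: 33.18
tool_pos: [488.7, 50.4, 372.8]
tcp_rot: [-180.0, -0.0, -51.3]
ft_force: [-0.5, 0.1, 0.8]
finger_gap: 38.3
t [ 0.045 -0.345 -0.001] a [-0.001 -0.     0.014] |mm| 52.1 j [ -0.  -9. 105.   0.  84. 141.] gap 38.3 t= 33.1833
n 54321 centre 527.1 -8.7 rad 61.1 slope deg [-1.03  0.99] z 222.9
```

View pics/w26.png

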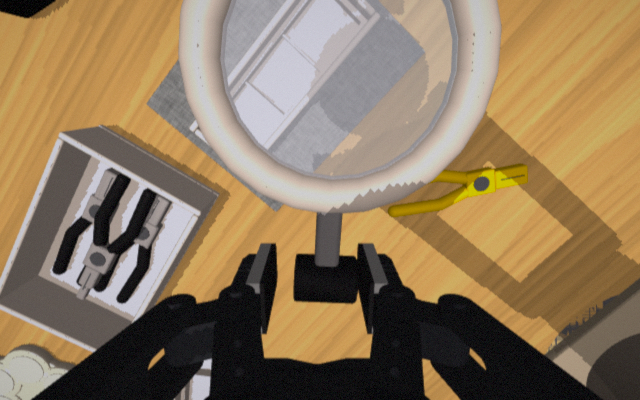

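```bash
python3 plan.py 537 79 373 -52
python3 -m jog '[{"tx":0.01,"ty":-0.1,"tz":0,"ax":0,"ay":0,"az":0.015,"hand":0.45},{"tx":0.025,"ty":-0.2,"tz":0,"ax":0,"ay":0,"az":0.015,"hand":0.45},{"tx":0.04,"ty":-0.3,"tz":0,"ax":0,"ay":0,"az":0.015,"hand":0.45},{"tx":0.058,"ty":-0.37,"tz":0,"ax":0,"ay":0,"az":0.015,"hand":0.45},{"tx":0.058,"ty":-0.37,"tz":0,"ax":0,"ay":0,"az":0.015,"hand":0.45}]'
python3 -m jog '[{"tx":0,"ty":0,"tz":0,"ax":0,"ay":0,"az":0,"hand":0.45},{"tx":0,"ty":0,"tz":0,"ax":0,"ay":0,"az":0,"hand":0.45}]'
python3 - <<'E'
from ring import *
import math
s=snapshot("wrist");cv2.imwrite("pics/w27.png",s["pixels"][:,:,::-1])
a=math.radians(115);ringfit(s,658+210*math.cos(a),-190+210*math.sin(a))
E
```

```text
t [ 0.053 -0.378 -0.002] a [0.001 0.    0.016] |mm| 57.2 j [ -0.  -9. 105.  -0.  84. 141.] gap 38.1 t= 33.2333
time: 33.65
tool_pos: [536.5, 77.1, 372.9]
tcp_rot: [180.0, -0.0, -52.0]
ft_force: [0.6, 0.3, 0.4]
finger_gap: 38.5
time: 33.82
tool_pos: [535.2, 77.1, 373.0]
tcp_rot: [180.0, -0.0, -52.2]
ft_force: [-0.2, 0.2, -0.3]
finger_gap: 38.5
n 56695 centre 561.5 10.4 rad 61.1 slope deg [-0.98  0.84] z 222.9
```

View pics/w27.png

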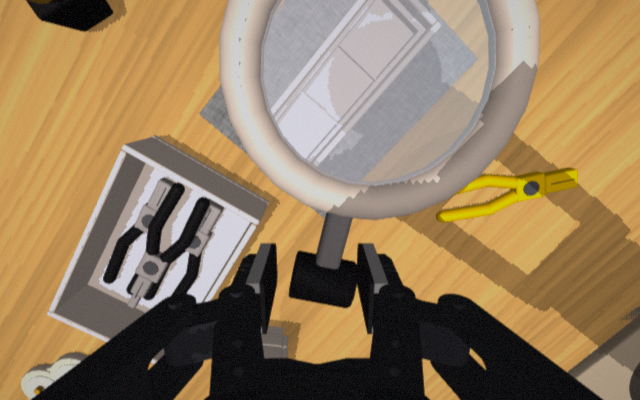

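The lens centre is at about (564,5), with the tray centre at about (570,-1), and the head is level to about 1.3°. I'm opening, lifting clear and moving away to check.

```bash

python3 -m jog '[{"tx":0,"ty":0,"tz":0,"ax":0,"ay":0,"az":0,"hand":0.55},{"tx":0,"ty":0,"tz":0,"ax":0,"ay":0,"az":0,"hand":0.6},{"tx":0,"ty":0,"tz":-0.1,"ax":0,"ay":0,"az":0,"hand":0.6},{"tx":0,"ty":0,"tz":-0.3,"ax":0,"ay":0,"az":0,"hand":0.6},{"tx":0,"ty":0,"tz":-0.5,"ax":0,"ay":0,"az":0,"hand":0.6}]'
python3 -m jog '[{"tx":-0.2,"ty":0,"tz":-0.15,"ax":0,"ay":0,"az":0,"hand":0.6},{"tx":-0.4,"ty":0,"tz":-0.15,"ax":0,"ay":0,"az":0,"hand":0.6},{"tx":-0.6,"ty":0,"tz":-0.15,"ax":0,"ay":0,"az":0,"hand":0.6},{"tx":-0.8,"ty":0,"tz":-0.15,"ax":0,"ay":0,"az":0,"hand":0.6},{"tx":-1,"ty":0,"tz":-0.15,"ax":0,"ay":0,"az":0,"hand":0.6}]'
python3 -m jog '[{"tx":-0.2,"ty":-0.1,"tz":0,"ax":0,"ay":0,"az":-0.1,"hand":0.6},{"tx":-0.4,"ty":-0.2,"tz":0,"ax":0,"ay":0,"az":-0.2,"hand":0.6},{"tx":-0.6,"ty":-0.3,"tz":0,"ax":0,"ay":0,"az":-0.3,"hand":0.6},{"tx":-0.8,"ty":-0.3,"tz":0,"ax":0,"ay":0,"az":-0.4,"hand":0.6},{"tx":-0.9,"ty":-0.3,"tz":0,"ax":0,"ay":0,"az":-0.4,"hand":0.6}]'
python3 -m jog '[{"tx":0,"ty":0,"tz":0,"ax":0,"ay":0,"az":0,"hand":0.6},{"tx":0,"ty":0,"tz":0,"ax":0,"ay":0,"az":0,"hand":0.6},{"tx":0,"ty":0,"tz":0,"ax":0,"ay":0,"az":0,"hand":0.6}]'
python3 - <<'E'
from ring import *
import math
t=snapshot("top");pickle.dump(t,open("t30.pkl","wb"));crop(t,120,80,540,320,1.85,"pics/t30.png")
c=snapshot("scene");pickle.dump(c,open("s30.pkl","wb"));cv2.imwrite("pics/s30.png",c["pixels"][:,:,::-1])
a=math.radians(115)
for s in(t,c): ringfit(s,658+210*math.cos(a),-190+210*math.sin(a))
E
```

```text
time: 34.28
tool_pos: [534.9, 78.1, 447.5]
tcp_rot: [179.8, 0.1, -52.2]
ft_force: [0.6, 0.4, 0.0]
finger_gap: 51.4
time: 34.7
tool_pos: [453.8, 156.5, 470.2]
tcp_rot: [-179.2, 1.3, -49.8]
ft_force: [0.1, 0.3, -0.4]
finger_gap: 51.1
time: 35.12
tool_pos: [401.0, 289.8, 473.5]
tcp_rot: [-178.9, 1.0, -31.5]
ft_force: [0.1, -0.2, 0.2]
finger_gap: 51.3
time: 35.37
tool_pos: [402.9, 287.2, 473.4]
tcp_rot: [-179.0, 1.0, -32.0]
ft_force: [0.0, -0.5, 0.3]
finger_gap: 51.6
n 1460 centre 567.1 -1.8 rad 73.8 slope deg [ 0.43 -1.08] z 221.6
n 1018 centre 570.6 0.7 rad 74.5 slope deg [ 0.76 -1.3 ] z 223.0
```

View pics/t30.png

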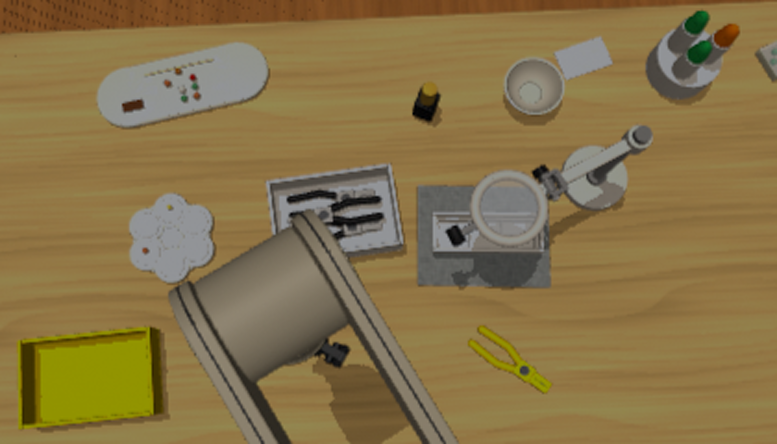

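View pics/s30.png

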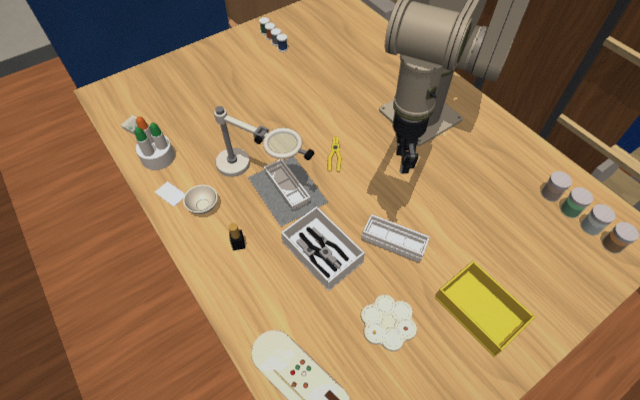

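```bash

python3 - <<'E'
from h import *
t=pickle.load(open("t30.pkl","rb"));c=pickle.load(open("s30.pkl","rb"))
W=cloud(t);V=cloud(c)
# ring: pixels z 200-240 in neighbourhood, enclosing ellipse in px
v,u=np.mgrid[:400,:640]
for s,w,win,n in((t,W,(372,170,419,216),"top"),(c,V,(258,122,305,165),"scene")):
    p=s["pixels"].astype(int)
    m=(u>=win[0])&(u<win[2])&(v>=win[1])&(v<win[3])&(w[...,2]>205)&(w[...,2]<240)&(p.max(-1)>60)
    m=cv2.morphologyEx(m.astype(np.uint8),cv2.MORPH_OPEN,np.ones((5,5)))
    cn=max(cv2.findContours(m,0,1)[0],key=len);e=cv2.fitEllipse(cn);print(n,"ellipse",np.round(e[0],1),np.round(e[1],1),px2w(s,*e[0],222).round(1))
    b=(w[...,0]>450)&(w[...,0]<690)&(w[...,1]>-115)&(w[...,1]<115)&(w[...,2]>39)&(w[...,2]<47)&(p.max(-1)>60); print(n,"tray rim",rect(w,b))
    b=(w[...,0]>300)&(w[...,0]<530)&(w[...,1]>230)&(w[...,1]<450)&(w[...,2]>54)&(w[...,2]<66); print(n,"stack rim",rect(w,b))
    b=(w[...,0]>555)&(w[...,0]<665)&(w[...,1]>160)&(w[...,1]<330)&(w[...,2]>8)&(p.max(-1)<70); print(n,"pliers z",np.percentile(w[b][:,2],[50,95,100]).round(1))
f=lambda a,b:px2w(t,a/1.85+120,b/1.85+80,42.5)[:2]
print(np.mean([f(432,212),f(545,209),f(546,255),f(434,254)],0))
E
python3 - <<'E'
from h import *
c=pickle.load(open("s30.pkl","rb"));crop(c,210,100,360,290,3.1,"pics/s31.png")
E
```

```text
top ellipse [395.5 191.4] [40.1 45.3] [569.   -3.7 222. ]
top tray rim (array([567.2,  -1.6]), array([177.4,  64.1]), 87.0, 156)
top stack rim (array([0., 0.]), array([0., 0.]), 0.0, 0)
top pliers z [26.1 33.5 36.2]
scene ellipse [280.8 141.6] [30.1 42.6] [572.4  -3.3 222. ]
scene tray rim (array([ 5.709e+02, -1.000e-01]), array([183.6,  67.7]), 87.1, 238)
scene stack rim (array([425.7, 347.5]), array([ 70.5, 179.2]), 29.1, 397)
scene pliers z [20.5 34.1 38.1]
[566.3853389   -4.15949498]
```

View pics/s31.png

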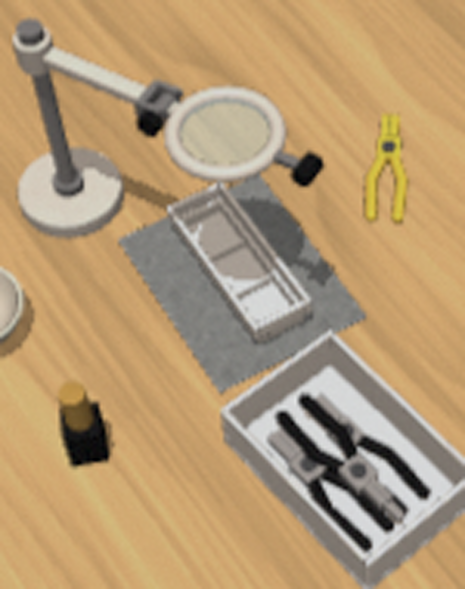

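Everything checks. The lens is 2–4 mm from the tray centre and level to about 1.5°. The tray sits on the mat centre within 4 mm and 1°. The pliers lie below the box rim, with their tops at 38 mm or less, and the stack has not shifted.

```bash
python3 -m jog '[{"tx":0,"ty":0,"tz":0,"ax":0,"ay":0,"az":0,"hand":0.6},{"tx":0,"ty":0,"tz":0,"ax":0,"ay":0,"az":0,"hand":0.6},{"tx":0,"ty":0,"tz":0,"ax":0,"ay":0,"az":0,"hand":0.6}]'; python3 - <<'E'
from bench import *
print(hand_in())
E
```

```text
time: 35.72
tool_pos: [403.1, 287.2, 473.3]
tcp_rot: [-179.0, 1.0, -32.0]
ft_force: [-0.3, 0.6, -0.2]
finger_gap: 51.3
the job is handed in; nothing more can be done
None
```

The job is done and handed in at about 36 s of robot time; no verdict was reported.

I put the three pairs of black-grip pliers (from the mat, the bare table and across the stack) into the white tool box and left the yellow look-alikes alone. Then I moved only the top tray to the middle of the mat, levelled the magnifier head and swung it over the tray.

**Last checks, from the top and scene cameras:**
- **Pliers:** all three are in the box, with their tops at or below 38 mm (the rim is at 60 mm).
- **Tray:** within about 4 mm of the mat's centre and about 1° of its long side.
- **Lens:** 2–4 mm from the tray's centre and level to about 1.5°.
- **Stack:** the two remaining trays have not visibly moved, by the scene camera only, because the arm hid them from the top camera.
- **Bystanders:** the bowl, bottle and palette look untouched in the pictures; I did not measure them.
- **Robot:** clear of everything.

**What disagreed:**
- While putting pliers d and b into the box, the gripper met light contact (15–20 N) about 10 mm too high, probably its knuckles on the box rim. I shifted or backed off and released from there, and both lay flat.
- Wrist-camera lens centres came out up to about 8 mm from those of the other cameras, because the handle stem was in the fit.

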